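Tare the balance, weigh the broken test bars and scrap them

ROBOT

A 6-joint arm with a two-finger parallel gripper is mounted at the origin on the work surface. World frame = base frame: x ahead of the robot, y to its left, z up, the work surface at z = 0. Lengths are in m, angles in rad, forces in N, time in s.
With the tool pointing down it reaches from about 0.25 to 0.775 m from the base axis. Payload 4 kg.
Tool frame: the origin (TCP) lies at the very end of the fingers, on their centre line; the grasp point (between the pads) lies 19 mm behind it (robot.hold_point_z is the distance from the TCP to the grasp point, in m); z points along the fingers, y is the line along which they close (so a half turn about z gives the same grasp; the last joint's range is limited). The gripper opens to 94 mm and grips with 3 to 60 N. Pads are 16 mm wide; open, the fingers measure 119 mm over their backs; the gripper's body (75 mm by 177 mm) begins 78 mm behind the grasp point.
Start: joints at [-0.103, 0.087, 1.371, -0, 1.684, -0.103], TCP at [0.55, -0, 0.206] pointing down, gripper open.
Joint ranges: [-3.1, 3.1], [-0.76, 2.03], [0.27, 2.55], [-1.08, 4.22], [0.17, 2.65], [-2.57, 2.57]. Speed limits (rad/s): [2.79, 2.79, 3.14, 3.14, 3.14, 3.14].

INTERFACE

Orientations are given as [roll, pitch, yaw] about the fixed x, y, z axes, in that order (R = Rz(yaw) Ry(pitch) Rx(roll)).
In Python, from bench import robot gives the robot as it stands.
- The arm moves only by the tool carry_out, never from a script. Its argument "steps" is a list of rows, each a list of 3 entries, a list of its own where there are three numbers: the shift along the tool's x, y, z in m, then the turn about the tool's z in units of 10 degrees (1.0 is 10 degrees), then the closure, from -1 (fully open) to 1 (shut). In form: [[[tx, ty, tz], roll, jaw], ...]. A call has 1 to 10 rows; each row is the pose to reach, as a shift and turn from the pose commanded when the call began, along the tool's axes at that moment; what a row does not reach only later rows make up. A row lasts 1/8 s, in which the tool goes at most 62.5 mm and 10.7 degrees, less where a joint would pass 70% of its speed; a pose out of reach is approached as far as the arm can. A call with a gripper value outside its range is refused whole. The fingers move at their own pace and stop on an object; the grip force is fixed at half the most. Time passes only in rows, so rows that repeat a pose let the fingers close. It gives the time, the measured TCP pose, the force, the opening and the grip force at its end, in the units of the state.
- robot.get_obs(): the state, without advancing time (a new reading comes with each control period).
- robot.snapshot(name): name is "scene" or "side" or "wrist"; returns a dict with "image" (480x640x3 uint8, red, green, blue), "z_map" (480x640 float32, m along the optical axis (not along the pixel's ray), 0 where there is no reading), "mtx" (3x3 intrinsics, pixels), "R" (3x3) and "t" (3): a world point X has camera coordinates R X + t. Camera axes: x right, y down, z forward; pixel columns grow to the right and rows downward; lengths in m; the calibration is good to about 2 mm. A picture is of the moment at which its call begins.
- robot.close_job(): hands the job in; it is judged then, once.
The state is a dict: "time": time; "joint_positions": joint angles; "qvel": joint speeds; "joint_torque": joint torques, N m; "tool_pos": TCP position; "ee_rot": TCP orientation; "wrist_force": force on the tool from outside, world axes, zero at the start; "wrist_torque": the same for the moment, N m; "width": finger opening in m; "finger_force": force on a finger pad.
Only numpy, scipy, OpenCV 4.12 (cv2) and the standard library are available. Lean on these libraries where they do the work, as an engineer would, in place of code of your own. Each camera call takes 0.05 s, during which the arm holds its last target. There are 200 camera calls.

TASK

With the empty tray on the balance, pull the stylus out of its upright blue holder, press the recessed orange tare button fully down with its tip, and stand the stylus back in the holder. Then load every broken test-bar half on the bench into the tray while it stands on the balance, carry the tray to the green scrap bin, tip all the halves out into it, and set the empty tray back, level and centred on the pan. Leave the whole bar, the caliper, the brass weight and the tongs where they are.

Things in the scene. Friction and masses are not known exactly. Their poses are not given: they have to be found in the camera images.
- balance: white bench balance, fixed, 200 (x) x 280 (y) x 45 mm high; origin under its middle. On it: a steel pan (170 x 180 mm, top 55 mm up) on the +y part, and a grey console (y from -137 to -62 mm), top 80 mm up, with a dark display on its +x half and the tare button in its -x half
- pan (a point): centre of the top face of the balance's pan, 55 mm above the bench; axes as the balance
- tare (a joint): travel of the tare button in m: 0 up, 0.006 fully down; sprung, starts to move at about 1.5 N and takes 5 N at the bottom; counts as pressed beyond 0.0045; springs back when let go
- tare_top (a point): centre of the orange button's top face (16 mm across); it lies 10 mm below the console's face at the bottom of a vertical round hole 21 mm across, too small for the closed fingers, and sinks 6 mm when pressed. z up
- tray: aluminium scoop tray, 155 (x) x 132 (y) mm, 0.18 kg; 38 mm walls at the sides and back, floor 3 mm thick; origin under the middle. Open front (+x end): there the last 40 mm of floor rise at 12 degrees to a spout, edge at x = 78 mm, 10 mm up. Red handle at the back. It starts on the pan, spout towards about +y of the world. Friction about 0.6: tip it by 60 to 75 degrees to empty it
- handle (a point): grip point of the tray's red handle, 98 mm behind (-x) and 71 mm above the tray's origin, axes as the tray. A plate 45 mm wide (tray y), 10 mm thick, leaning back 30 degrees: it rises from x = -76, z = 32 mm along (-0.5, 0, 0.866) of the tray for 70 mm; this point is 45 mm up it. Grip it across its 10 mm, fingers pointing along (0.5, 0, -0.866) of the tray
- holder: upright blue square holder, fixed, 34 x 34 x 80 mm, walls and floor 5 mm, so the opening is 24 x 24 mm, 75 mm deep; origin under its middle
- stylus: stylus, 145 mm long, 0.04 kg; origin at the end face of its tip, z along it towards its rear end. Tip: brass rod 8 mm across, 45 mm long; from there a yellow square grip 14 x 14 mm (sides along its x and y) up to z = 145 mm, with a black rear end. At the start it stands tip down in the holder, loosely, and may lean a few degrees; 65 mm stick out
- bin: green open scrap bin, fixed, 220 (x) x 200 (y) x 90 mm high, walls and floor 5 mm; origin under its middle
- half1: broken half of an aluminium test bar, 85 mm long, 16 mm thick, 75 g: a head 26 mm wide from x = -42 to 0 mm and a neck 14 mm wide from x = 0 to +43 mm with a dark broken end; origin on the underside where head meets neck; lies flat on the bench. 2 to 4 of the four are there
- half2: broken half of an aluminium test bar, 85 mm long, 16 mm thick, 75 g: a head 26 mm wide from x = -42 to 0 mm and a neck 14 mm wide from x = 0 to +43 mm with a dark broken end; origin on the underside where head meets neck; lies flat on the bench. 2 to 4 of the four are there
- half3: broken half of an aluminium test bar, 85 mm long, 16 mm thick, 75 g: a head 26 mm wide from x = -42 to 0 mm and a neck 14 mm wide from x = 0 to +43 mm with a dark broken end; origin on the underside where head meets neck; lies flat on the bench. 2 to 4 of the four are there
- half4: broken half of an aluminium test bar, 85 mm long, 16 mm thick, 75 g: a head 26 mm wide from x = -42 to 0 mm and a neck 14 mm wide from x = 0 to +43 mm with a dark broken end; origin on the underside where head meets neck; lies flat on the bench. 2 to 4 of the four are there
- bar1: bystander, not part of the job: unbroken steel test bar 170 x 26 x 16 mm with a narrower waist, lying flat; origin under its middle, x along it
- weight: bystander: brass check weight with a knob, 44 mm across, 72 mm high, upright; origin under it
- caliper: bystander: digital caliper 200 mm long, 12 mm thick, lying flat; origin under its middle, x along its beam
- tongs: bystander: steel specimen tongs 210 mm long, 10 mm thick, lying; origin under the middle, x along them
Things that resemble listed ones, but are neither listed nor needed, are in the scene too. What is shaped like the holder but brown or red is not meant.

How it is judged:
By the outcome, as a careful person would: the job done as asked, in the order asked, and still so for the second after the job is handed in, with the robot touching nothing.
Of half1, half2, half3, half4 only 2 to 4 are there at a start; the rules pass over those that are not, and their reading is None.
At some moment in a run one of half1, half2, half3, half4 may be knocked a few centimetres aside while the robot is not near it.
It also fails if it takes over 210 s, if anything falls off the work surface, if the arm or the gripper's body presses on something with over 40 N, if the wrist force passes 120 N, or if a joint passes its speed limit or range.

## Working session

There is one attempt and no reset: what is moved stays moved. The work goes in short steps, Python scripts to look and compute and a tool call to move; the robot and the scene stay as the last step left them, time stands still between calls to the robot, and variables do not carry over. Pictures are saved under pics/ and viewed, at most 14 in all, crops included, and the job is handed in when it is done.

Besides the shell and the picture viewer there is one more tool, called after "Call:" by a JSON object that holds its "op" and its "data". carry_out: Moves the arm, as the interface text tells. Its arguments: {"type":"object","properties":{"steps":{"type":"array","items":{"type":"array"}}},"required":["steps"]}

```bash
ls; mkdir -p pics
cat > h.py <<'E'
import numpy as np, cv2
from bench import robot
def snap(n,f=None):
    s=robot.snapshot(n)
    if f: cv2.imwrite('pics/'+f,s['image'][:,:,::-1])
    return s
def px2w(s,u,v,z=None):
    K=s['mtx'];R=s['R'];t=s['t']
    ray=np.linalg.inv(K)@np.array([u,v,1.])
    if z is None:
        d=s['z_map'][int(round(v)),int(round(u))]
        return R.T@(ray*d-t)
    o=-R.T@t; d=R.T@ray
    return o+d*(z-o[2])/d[2]
def cloud(s):
    K=s['mtx'];h,w=s['z_map'].shape
    u,v=np.meshgrid(np.arange(w),np.arange(h))
    z=s['z_map']
    P=np.stack([(u-K[0,2])/K[0,0]*z,(v-K[1,2])/K[1,1]*z,z],-1)
    W=(P-s['t'])@s['R']
    W[z==0]=np.nan
    return W
E
python3 - <<'E'
from h import *
import pickle
for n in ['scene','side','wrist']:
    s=snap(n,n+'0.png'); pickle.dump(s,open(n+'0.pkl','wb'))
    print(n,-s['R'].T@s['t'],s['R'][2],s['mtx'][0,0])
print(robot.get_obs())
E
```

```text
pics
scene [ 1.25153147 -0.29523424  0.99792212] [-0.61109097  0.21019366 -0.76314249] 503.8077587152152
side [ 0.39464918 -0.78446525  0.80834922] [ 0.15039622  0.71178523 -0.68610697] 452.0940606923841
wrist [0.54895268 0.06561174 0.38375756] [-0.00114325 -0.2285576  -0.97352972] 359.1359926109625
{'time': 0.15, 'joint_positions': array([-1.03106124e-01,  8.77555774e-02,  1.37189704e+00, -1.24990362e-05,
        1.68359612e+00, -1.03087942e-01]), 'qvel': array([-0.00041121, -0.00127503, -0.00650218,  0.0001268 , -0.00029431,
        0.00103575]), 'joint_torque': array([ 1.24418581e-03, -3.40636396e+01, -3.02795255e+01,  7.18983379e-02,
        3.04441026e-02, -1.11468453e-04]), 'tool_pos': array([5.49578224e-01, 3.12771291e-05, 2.04594368e-01]), 'ee_rot': array([-3.13994408e+00, -1.58063915e-04,  1.57077662e+00]), 'wrist_force': array([ 0.17350801, -0.55352766,  0.47963375]), 'wrist_torque': array([-0.01702442, -0.00691294,  0.02243116]), 'finger_force': 0.0, 'width': 0.09427793640321214}
```

View pics/scene0.png

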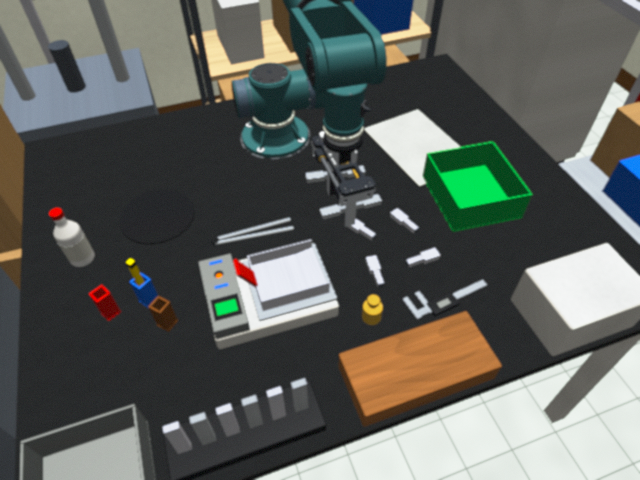

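View pics/side0.png

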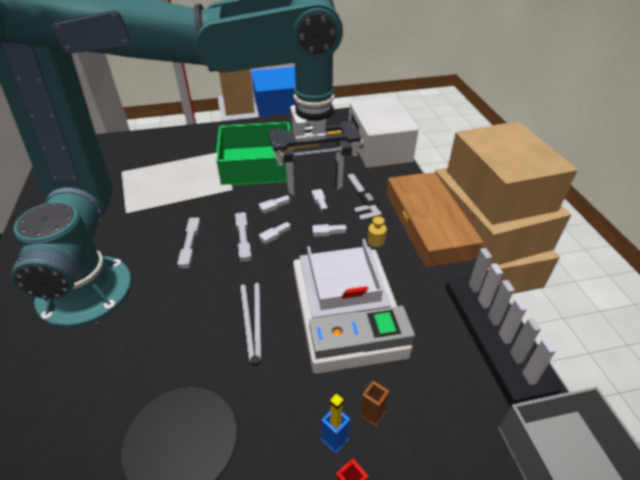

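Side view: balance (355,305), orange button (337,331), blue holder with stylus (336,430); brown (374,402) and red (352,470) are look-alikes. The four halves appear to be at (275,204), (275,232), (320,199) and (330,230). The long bars at (189,242) and (243,236) are unbroken. I'll rectify to confirm.

```bash
cat >> h.py <<'E'
def ortho(s,x0,x1,y0,y1,z,mm=1.0):
    # image: columns = world x, rows = -world y ; plane z
    m=mm/1000; W=int((x1-x0)/m); H=int((y1-y0)/m)
    K=s['mtx'];R=s['R'];t=s['t']
    A=np.array([[m,0,x0],[0,-m,y1],[0,0,z],[0,0,1]])
    M=K@np.hstack([R,t[:,None]])@A
    return cv2.warpPerspective(s['image'],M,(W,H),flags=cv2.INTER_CUBIC|cv2.WARP_INVERSE_MAP)
E
python3 - <<'E'
from h import *
import pickle
s=pickle.load(open('side0.pkl','rb'));c=pickle.load(open('scene0.pkl','rb'))
o=ortho(s,0.2,0.75,-0.1,0.35,0.016,0.75)
for i in range(6):
    x=int((i*0.1)/0.00075); cv2.putText(o,f'{.2+i*.1:.1f}',(x,10),0,.35,(255,255,0)); cv2.line(o,(x,0),(x,6),(255,255,0))
for i in range(5):
    y=int((0.05+i*.1)/0.00075); cv2.putText(o,f'{.3-i*.1:.1f}',(0,y),0,.35,(255,255,0)); cv2.line(o,(0,y),(6,y),(255,255,0))
cv2.imwrite('pics/o1.png',o[:,:,::-1]); print(o.shape)
# clouds
P=np.concatenate([cloud(s).reshape(-1,3),cloud(c).reshape(-1,3)]); C=np.concatenate([s['image'].reshape(-1,3),c['image'].reshape(-1,3)]).astype(int)
n=len(P)//2
for nm,mask in dict(green=(C[:,1]>C[:,0]+40)&(C[:,1]>C[:,2]+40),blue=(C[:,2]>C[:,0]+60)&(C[:,2]>C[:,1]+30),yellow=(C[:,0]>150)&(C[:,1]>130)&(C[:,2]<60),orange=(C[:,0]>180)&(C[:,1]<160)&(C[:,1]>60)&(C[:,2]<80),red=(C[:,0]>150)&(C[:,1]<50)&(C[:,2]<50)).items():
    for k,sl in (('side',slice(0,n)),('scene',slice(n,None))):
        p=P[sl][mask[sl]]; p=p[(p[:,2]>0.005)&(p[:,2]<0.25)&(abs(p[:,0]-.5)<.5)&(abs(p[:,1])<.6)]
        if len(p): print(nm,k,len(p),np.percentile(p,[2,50,98],axis=0).round(3).tolist())
E
```

```text
(599, 733, 3)
green side 3478 [[0.344, -0.305, 0.006], [0.439, 0.343, 0.054], [0.64, 0.538, 0.09]]
green scene 5221 [[0.337, -0.299, 0.005], [0.461, 0.43, 0.05], [0.631, 0.534, 0.091]]
blue side 802 [[0.467, -0.48, 0.007], [0.488, -0.465, 0.065], [0.571, -0.275, 0.082]]
blue scene 539 [[0.477, -0.477, 0.015], [0.5, -0.451, 0.067], [0.569, -0.276, 0.083]]
yellow side 122 [[0.482, -0.466, 0.043], [0.492, -0.456, 0.148], [0.726, 0.017, 0.152]]
yellow scene 185 [[0.484, -0.465, 0.043], [0.711, 0.005, 0.064], [0.732, 0.032, 0.152]]
orange side 1827 [[0.599, -0.246, 0.057], [0.865, 0.013, 0.06], [0.934, 0.179, 0.072]]
orange scene 7724 [[0.805, -0.094, 0.056], [0.871, 0.037, 0.059], [0.934, 0.188, 0.063]]
red side 240 [[0.473, -0.555, 0.058], [0.502, -0.536, 0.08], [0.595, -0.248, 0.148]]
red scene 379 [[0.292, -0.598, 0.057], [0.565, -0.248, 0.115], [0.599, -0.218, 0.171]]
```

View pics/o1.png

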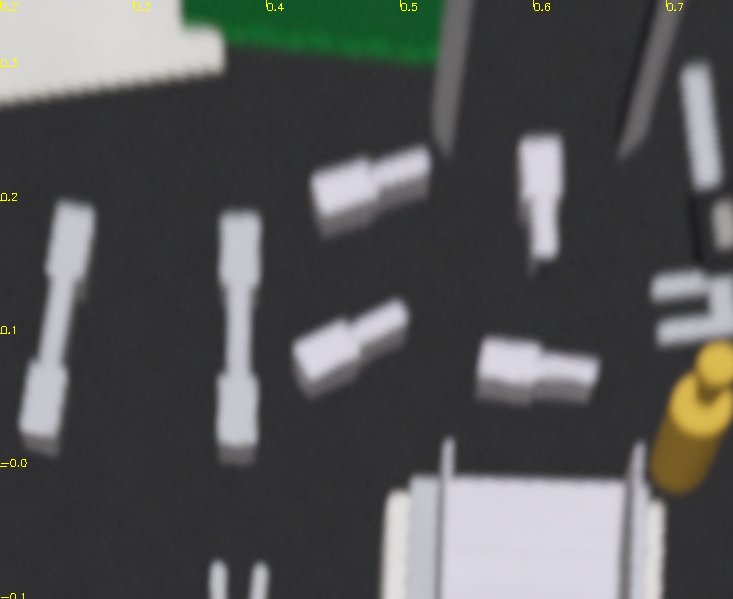

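Run:
```python
from h import *
import pickle
S={k:pickle.load(open(k+'0.pkl','rb')) for k in('side','scene')}
def rect(p):
    (c,(w,h),a)=cv2.minAreaRect((p[:,:2]*1000).astype(np.float32)); return np.round(c,1),round(w,1),round(h,1),round(a,1)
for k,s in S.items():
    print(k); W=cloud(s);I=s['image'].astype(int)
    z=W[...,2]
    # bench height
    b=W[(abs(W[...,0]-.45)<.1)&(abs(W[...,1]+.15)<.1)]; print('bench z',np.nanmedian(b[:,2][b[:,2]<.02]))
    m=((z>.0125)&(z<.0195)&(W[...,0]>.38)&(W[...,0]<.68)&(W[...,1]>.03)&(W[...,1]<.27)).astype(np.uint8)
    n,l,st,ce=cv2.connectedComponentsWithStats(m)
    for i in range(1,n):
        if st[i,4]<80: continue
        p=W[l==i]; c,sz,ang=cv2.minAreaRect((p[:,:2]*1000).astype(np.float32))
        q=p[:,:2]*1000-c; a=np.radians(ang)
        ax=np.array([np.cos(a),np.sin(a)]) if sz[0]>sz[1] else np.array([-np.sin(a),np.cos(a)])
        u=q@ax; v=q@np.array([-ax[1],ax[0]])
        wp=np.ptp(v[u>8]); wn=np.ptp(v[u<-8])
        if wn>wp: pass
        else: ax=-ax
        u=q@ax
        o=c+ax*(u.max()-43)
        print('half org',o.round(1),'neck yaw',np.degrees(np.arctan2(ax[1],ax[0])).round(1),'len',np.ptp(u).round(1),'w',round(max(wp,wn),1),round(min(wp,wn),1),'vm',np.median(v[u<-5]).round(1),st[i,4])
    g=(I[...,1]>I[...,0]+40)&(I[...,1]>I[...,2]+40)&(z>.08)&(z<.1)&(W[...,1]>.2); print('bin',rect(W[g]))
    bl=(I[...,2]>I[...,0]+50)&(I[...,2]>I[...,1]+30)&(z>.074)&(z<.086)&(W[...,1]<-.4);print('holder top',rect(W[bl]),np.median(W[bl][:,2]))
    y=(I[...,0]>120)&(I[...,1]>100)&(I[...,2]<80)&(W[...,1]<-.4)&(z>.09);
    for zz in(.10,.12,.14):
        q=W[y&(abs(z-zz)<.01)]; print('stylus',zz,len(q),np.mean(q,axis=0).round(4) if len(q) else'')
    con=(z>.077)&(z<.0825)&(W[...,1]<-.2)&(W[...,1]>-.4)&(abs(W[...,0]-.58)<.15);print('console',rect(W[con]),con.sum())
    ca=(z>.043)&(z<.0475)&(W[...,1]<.05)&(W[...,1]>-.4)&(abs(W[...,0]-.58)<.15);print('case45',rect(W[ca]),ca.sum())
    pn=(z>.053)&(z<.0565)&(W[...,1]<.05)&(W[...,1]>-.3)&(abs(W[...,0]-.58)<.15);print('pan55',rect(W[pn]),pn.sum())
    og=(I[...,0]>150)&(I[...,1]<170)&(I[...,1]>60)&(I[...,2]<90)&(I[...,0]>I[...,1]+50)&(W[...,1]<-.2)&(W[...,1]>-.4)&(z>.05)&(z<.1)&(abs(W[...,0]-.55)<.08)
    print('tare',og.sum(),W[og].mean(0).round(4))
    w=(z>.085)&(z<.105)&(W[...,1]<.05)&(W[...,1]>-.2)&(abs(W[...,0]-.6)<.15);print('tray walls',rect(W[w]))
    r=(I[...,0]>130)&(I[...,1]<70)&(I[...,2]<70)&(W[...,1]<-.15)&(W[...,1]>-.35)&(z>.06)&(abs(W[...,0]-.58)<.15)
    p=W[r];p=p[p[:,1]<-.2]; print('handle',len(p),p.min(0).round(3),p.max(0).round(3),p.mean(0).round(3))
for k,s,(a,b,c,d) in (('side',S['side'],(250,450,280,470)),):
    im=cv2.resize(s['image'][280:460,280:440],None,fx=5,fy=5,interpolation=2)[:600*1,:800]; 
    im=cv2.resize(s['image'][250:460,280:440],(457,600),interpolation=2)
    c=cv2.resize(S['scene']['image'][230:350,110:350],(800,400),interpolation=2)
    o=np.zeros((600,800,3),np.uint8)
    o[:, :320]=cv2.resize(im,(320,600))[:600]; o[:240,320:]=cv2.resize(c,(480,240))
    o[240:,320:]=cv2.resize(s['image'][170:260,230:350],(480,360),interpolation=2)
    cv2.imwrite('pics/crop1.png',o[:,:,::-1])
```

```text
side
bench z 0.0002411865828496782
half org [605.8 197.8] neck yaw -85.9 len 88.9 w 25.9 14.8 vm -0.7 139
half org [479.2 214.6] neck yaw 17.7 len 86.5 w 29.7 17.4 vm -0.3 156
half org [385.7  74.3] neck yaw -90.0 len 156.9 w 11.3 9.9 vm 0.9 128
half org [464.2  98.2] neck yaw 29.2 len 87.8 w 26.9 17.7 vm -0.9 193
half org [602.6  74.5] neck yaw -10.3 len 84.7 w 29.2 17.5 vm 1.3 187
bin (array([450.5, 431.4]), 210.1, 218.2, 83.1)
holder top (array([ 489.1, -457.4]), 34.7, 34.5, 33.6) 0.07908279136606033
stylus 0.1 23 [ 0.4854 -0.4652  0.0999]
stylus 0.12 30 [ 0.4848 -0.4645  0.1197]
stylus 0.14 65 [ 0.4893 -0.4597  0.1482]
console (array([ 580.8, -263.8]), 129.4, 195.4, 89.0) 2919
case45 (array([ 588.6, -144.2]), 387.0, 226.6, 80.4) 831
pan55 (array([ 595.5, -142.3]), 322.6, 201.1, 85.4) 1127
tare 37 [ 0.5346 -0.2844  0.0728]
tray walls (array([ 584.1, -130.2]), 141.4, 133.0, 88.4)
handle 68 [ 0.559 -0.253  0.142] [ 0.6   -0.246  0.149] [ 0.58  -0.25   0.146]
scene
bench z 0.0008220229044529409
half org [476.9 214. ] neck yaw 18.1 len 87.6 w 28.6 16.8 vm -0.7 184
half org [462.   97.8] neck yaw 32.7 len 73.5 w 28.1 16.5 vm 1.0 135
half org [603.5 198.3] neck yaw -89.6 len 86.9 w 28.8 17.0 vm -0.5 218
half org [603.3  74.3] neck yaw -6.9 len 90.0 w 26.3 14.7 vm 1.2 225
bin (array([450.4, 429.6]), 204.9, 226.7, 84.4)
holder top (array([ 487.8, -458.4]), 35.4, 34.4, 31.5) 0.07891223062665662
stylus 0.1 0 
stylus 0.12 0 
stylus 0.14 25 [ 0.4891 -0.459   0.1482]
console (array([ 580. , -263.5]), 128.9, 199.4, 88.4) 2055
case45 (array([ 655.6, -127.7]), 345.6, 222.3, 61.8) 928
pan55 (array([ 595.2, -124.5]), 312.9, 207.0, 81.7) 1117
tare 30 [ 0.5353 -0.2781  0.0753]
tray walls (array([ 581.7, -131.5]), 138.5, 136.6, 88.4)
handle 230 [ 0.557 -0.251  0.095] [ 0.602 -0.215  0.151] [ 0.582 -0.234  0.128]
```

View pics/crop1.png

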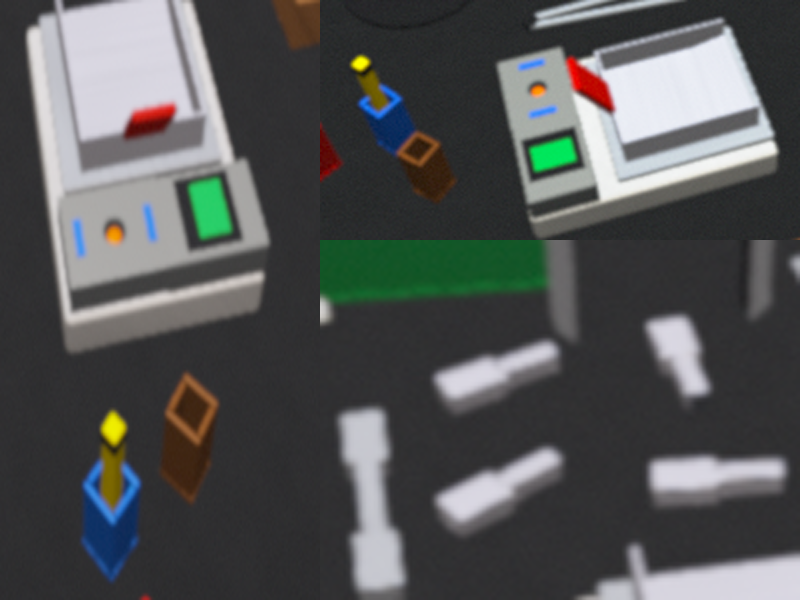

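The crop confirms the blue holder with the yellow stylus (brown and red are decoys), the recessed orange button, and four halves, each with a head and a neck.

The row format only turns about the tool's z, so first I'll check in free air how the arm treats poses past its reach. The tray has to be tipped somehow.

Call:
{"op": "carry_out", "data": {"steps": [[[0,0.05,-0.05],0,-1],[[0,0.1,-0.1],0,-1],[[0,0.15,-0.1],0,-1],[[0,0.2,-0.1],0,-1],[[0,0.25,-0.1],0,-1],[[0,0.3,-0.1],0,-1],[[0,0.35,-0.1],0,-1],[[0,0.35,-0.1],0,-1]]}}

```text
time: 1.15
tool_pos: [0.8289, 0.0, 0.2664]
ee_rot: [3.09, 0.0, 1.571]
wrist_force: [1.1, 0.4, 0.8]
width: 0.0938
finger_force: 0.0
```

Call:
{"op": "carry_out", "data": {"steps": [[[0,-0.06,0],0,-1],[[0,-0.12,0],0,-1],[[0,-0.18,0],0,-1],[[0,-0.24,0],0,-1],[[0,-0.24,0],0,-1]]}}

```text
time: 1.78
tool_pos: [0.5847, 0.0004, 0.2566]
ee_rot: [3.088, 0.0, 1.571]
wrist_force: [-0.2, 0.9, 0.9]
width: 0.0941
finger_force: 0.0
```

Useful: the commanded pose keeps the tilt it gained at the reach limit, so pushing outward along +y will give the 30° tilt I need for the tray later. First, I'll go above the stylus.

```bash
cat >> h.py <<'E'
from scipy.spatial.transform import Rotation as Ro
def plan(*targets,pos=None,rot=None):
    """targets: (x,y,z,az of tool y in deg or None) -> shifts in tool frame, roll in 10 deg"""
    o=robot.get_obs(); p=np.array(o['tool_pos'] if pos is None else pos); R=Ro.from_euler('xyz',o['ee_rot'] if rot is None else rot).as_matrix()
    az0=np.degrees(np.arctan2(R[1,1],R[0,1]))
    print('now',p.round(4),'az',az0.round(2),'ztool',R[:,2].round(4))
    for x,y,z,az in targets:
        d=R.T@(np.array([x,y,z])-p)
        r=0
        if az is not None:
            t=np.array([np.cos(np.radians(az)),np.sin(np.radians(az)),0]); t=R.T@t; r=np.degrees(np.arctan2(-t[0],t[1]))
            r2=(r+180)%360-180
            print(d.round(4),'roll10',(r2/10).round(2),'or',((r2-180)/10).round(2) if r2>0 else ((r2+180)/10).round(2), 'n>=',int(np.ceil(max(np.linalg.norm(d)/.0625,abs(r2)/10.7))))
        else: print(d.round(4),'n>=',int(np.ceil(np.linalg.norm(d)/.0625)))
E
python3 -c "
from h import *
plan((.4885,-.4585,.25,32))"
```

```text
now [5.847e-01 4.000e-04 2.566e-01] az 0.01 ztool [ 5.390e-02 -4.000e-04 -9.985e-01]
[-0.4589 -0.0964  0.0016] roll10 -3.2 or 14.8 n>= 8
```

Call:
{"op": "carry_out", "data": {"steps": [[[-0.06,-0.012,0],-0.8,-1],[[-0.12,-0.024,0],-1.6,-1],[[-0.18,-0.036,0],-2.4,-1],[[-0.24,-0.048,0],-3.2,-1],[[-0.3,-0.06,0],-3.2,-1],[[-0.36,-0.072,0],-3.2,-1],[[-0.42,-0.084,0],-3.2,-1],[[-0.459,-0.096,0.002],-3.2,-1],[[-0.459,-0.096,0.002],-3.2,-1],[[-0.459,-0.096,0.002],-3.2,-1]]}}

```text
time: 3.02
tool_pos: [0.4941, -0.4592, 0.249]
ee_rot: [3.097, 0.03, 2.129]
wrist_force: [-0.4, -0.3, 0.7]
width: 0.0942
finger_force: 0.0
```

Run:
```python
from h import *
import pickle
s=snap('wrist'); pickle.dump(s,open('wrist1.pkl','wb'))
print(-s['R'].T@s['t'],s['R'][2])
cv2.imwrite('pics/w1.png',s['image'][:,:,::-1])
p=s['R']@np.array([.4885,-.4585,.148])+s['t']; p=s['mtx']@p; print(p[:2]/p[2])
plan((.4885,-.4585,.106,32))
```

```text
[ 0.44860445 -0.40329568  0.42605025] [ 0.17425098 -0.19599973 -0.96499777]
[315.93034516 226.3485438 ]
now [ 0.4942 -0.4585  0.2489] az 32.11 ztool [ 0.0535 -0.0019 -0.9986]
[ 0.0074 -0.0112  0.1424] roll10 0.0 or -18.0 n>= 3
```

View pics/w1.png

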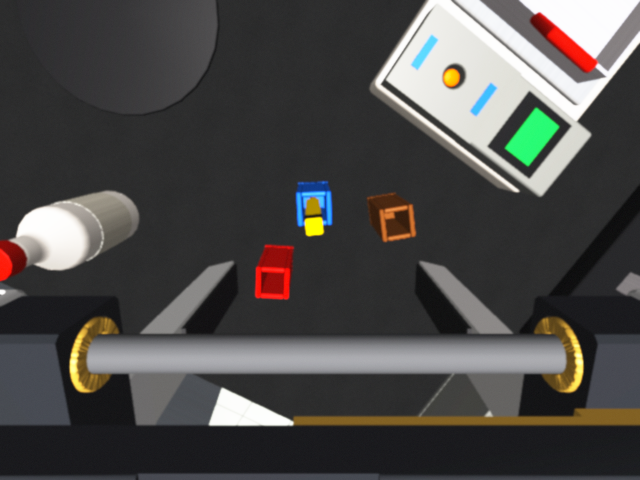

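The wrist view shows the stylus top at (314,226), where I predicted it, with its sides along the fingers. The blue holder is at (314,205) and the orange button at (452,77). Next I'll descend and grip.

Call:
{"op": "carry_out", "data": {"steps": [[[0.002,-0.003,0.04],0,-1],[[0.005,-0.007,0.09],0,-1],[[0.007,-0.011,0.125],0,-1],[[0.007,-0.011,0.142],0,-1],[[0.007,-0.011,0.142],0,-1],[[0.007,-0.011,0.142],0,1],[[0.007,-0.011,0.142],0,1],[[0.007,-0.011,0.142],0,1],[[0.007,-0.011,0.142],0,1],[[0.007,-0.011,0.142],0,1]]}}

```text
time: 4.32
tool_pos: [0.4873, -0.459, 0.1045]
ee_rot: [3.098, 0.027, 2.129]
wrist_force: [-1.4, -0.5, -0.6]
width: 0.0475
finger_force: 0.0
```

Run:
```python
from h import *
import pickle
for k in ('wrist1','side0','scene0'):
    s=pickle.load(open(k+'.pkl','rb')); I=s['image'].astype(int)
    m=((I[...,0]>150)&(I[...,1]<190)&(I[...,1]>50)&(I[...,2]<100)&(I[...,0]>I[...,1]+40)).astype(np.uint8)
    n,l,st,ce=cv2.connectedComponentsWithStats(m)
    for i in range(1,n):
        w=px2w(s,*ce[i],z=.07)
        if st[i,4]>8 and abs(w[0]-.535)<.03 and abs(w[1]+.28)<.03: print(k,ce[i].round(1),st[i],w.round(4))
s=pickle.load(open('wrist1.pkl','rb'))
cv2.imwrite('pics/tare.png',cv2.resize(s['image'][0:200,360:600],(720,600),interpolation=2)[:,:,::-1])
plan((.4885,-.4585,.25,32))
```

```text
wrist1 [451.5  78. ] [443  68  17  19 133] [ 0.5329 -0.2866  0.07  ]
side0 [336.8 331.6] [333 329   9   6  40] [ 0.5353 -0.2829  0.07  ]
scene0 [218.3 274.8] [215 273   8   5  28] [ 0.5263 -0.2881  0.07  ]
now [ 0.4873 -0.459   0.1045] az 32.02 ztool [ 5.100e-02 -1.000e-04 -9.987e-01]
[-0.0042  0.0076 -0.1453] roll10 -0.0 or 18.0 n>= 3
```

View pics/tare.png

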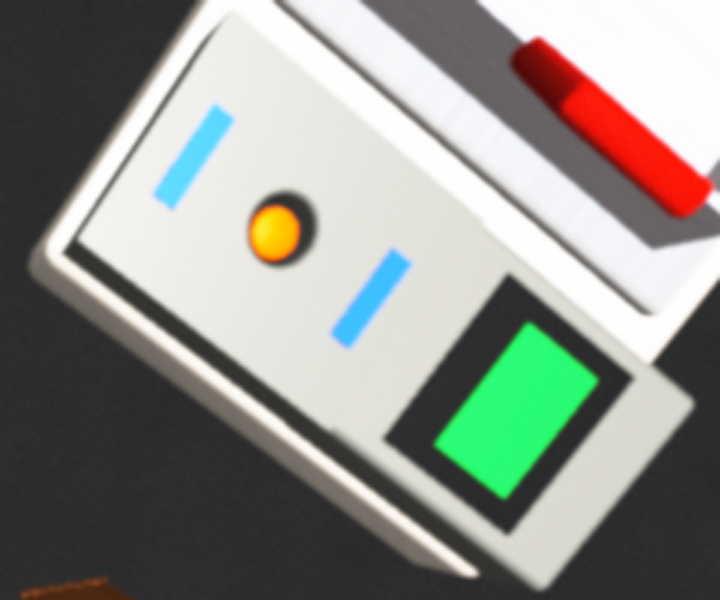

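The enlarged crop shows the button hole centred at (282,228) in the crop, (454,76) in the full image, midway between the blue marks. The fingers are still closing, so I'll keep closing.

Call:
{"op": "carry_out", "data": {"steps": [[[0,0,0],0,1],[[0,0,0],0,1],[[0,0,0],0,1],[[0,0,0],0,1],[[0,0,0],0,1],[[0,0,0],0,1]]}}

```text
time: 5.08
tool_pos: [0.4873, -0.4589, 0.1044]
ee_rot: [3.098, 0.027, 2.129]
wrist_force: [0.4, -0.2, -0.5]
width: 0.0136
finger_force: 30.0
```

Run:
```python
from h import *
import pickle
s=pickle.load(open('wrist1.pkl','rb')); print(px2w(s,454,76,.08), 'marks',px2w(s,360+194/3,157/3,.08),px2w(s,360+371/3,298/3,.08))
print('check holder', px2w(s,314,205,.08))
s=pickle.load(open('side0.pkl','rb'));cv2.imwrite('pics/tare2.png',cv2.resize(s['image'][300:360,300:400],(800,480),interpolation=2)[:,:,::-1])
plan((.4885,-.4585,.25,32))
```

```text
[ 0.53141672 -0.28729304  0.08      ] marks [ 0.49716138 -0.28598864  0.08      ] [ 0.56711714 -0.28825342  0.08      ]
check holder [ 0.48539952 -0.4547339   0.08      ]
now [ 0.4873 -0.4589  0.1044] az 32.03 ztool [ 5.090e-02  1.000e-04 -9.987e-01]
[-0.0042  0.0075 -0.1454] roll10 -0.0 or 18.0 n>= 3
```

View pics/tare2.png

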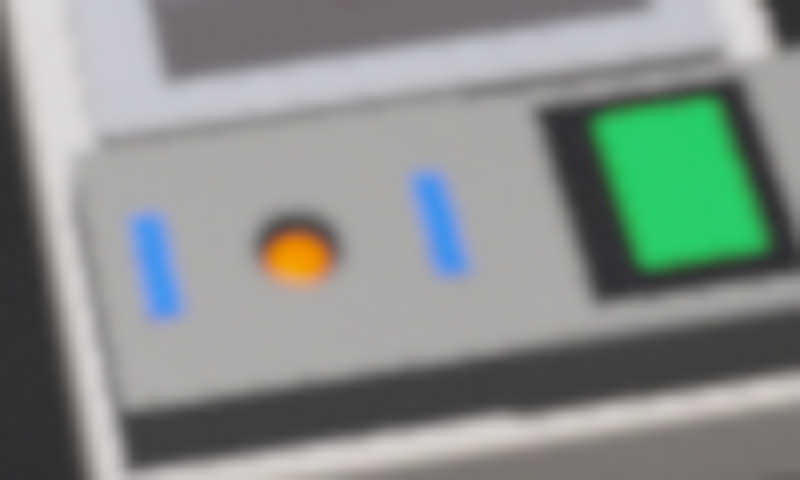

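Call:
{"op": "carry_out", "data": {"steps": [[[-0.001,0.002,-0.04],0,1],[[-0.002,0.004,-0.09],0,1],[[-0.004,0.007,-0.14],0,1],[[-0.004,0.007,-0.145],0,1],[[-0.004,0.007,-0.145],0,1],[[-0.004,0.007,-0.145],0,1]]}}

```text
time: 5.82
tool_pos: [0.4873, -0.4579, 0.2465]
ee_rot: [3.099, 0.022, 2.129]
wrist_force: [0.5, 0.1, -0.5]
width: 0.0137
finger_force: 30.0
```

Run:
```python
from h import *
import pickle
s0=pickle.load(open('side0.pkl','rb')); c0=pickle.load(open('scene0.pkl','rb'))
print('side hole',px2w(s0,337.2,330.8,.08))
a=snap('side');b=snap('scene'); pickle.dump((a,b),open('lift.pkl','wb'))
def pj(s,p):
    q=s['mtx']@(s['R']@np.array(p)+s['t']); return q[:2]/q[2]
o=robot.get_obs(); print(o['tool_pos'],o['width'])
ims=[]
for s in(a,b):
    u,v=pj(s,o['tool_pos']-np.array([0,0,.05])); u,v=int(u),int(v); print(u,v, 'hole px',pj(s,(.534,-.284,.08)))
    ims.append(cv2.resize(s['image'][v-40:v+60,u-33:u+33],(396,600),interpolation=2)); print('crop origin',u-33,v-40)
c=cv2.resize(c0['image'][255:295,195:261],(396,240),interpolation=2)
cv2.imwrite('pics/lift.png',np.hstack(ims)[:,:,::-1])
```

```text
side hole [ 0.53447532 -0.28812004  0.08      ]
[ 0.48745095 -0.45798486  0.24683037] 0.014133019307063623
335 383 hole px [336.45265263 329.11514936]
crop origin 302 343
123 247 hole px [220.10353877 274.27053898]
crop origin 90 207
```

View pics/lift.png

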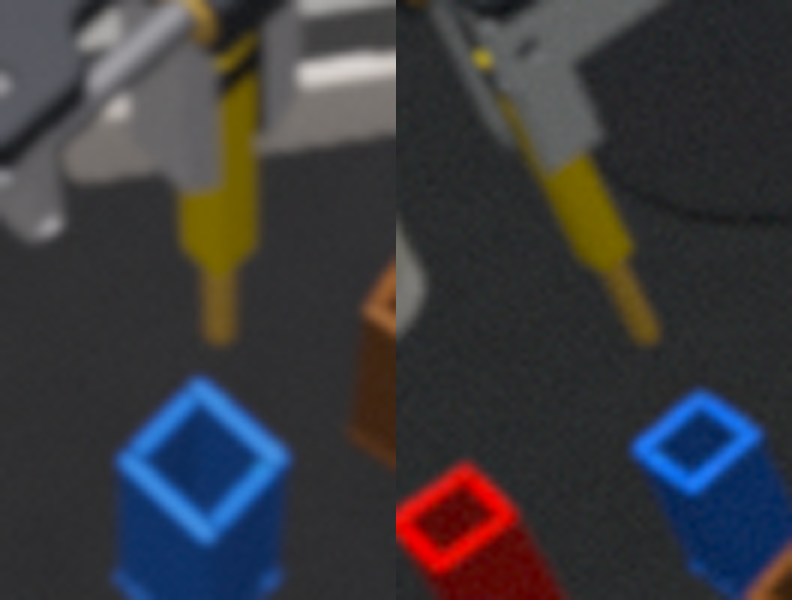

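Side and scene crops: the stylus is gripped. Its tip is at side (338.5,400.2) and scene (132.3,263.7), and the empty blue holder mouth is at side (336.2,419.7) and scene (140.3,280.7).

```bash
cat >> h.py <<'E'
def tri(a,pa,b,pb):
    M=[];
    Ps=[s['mtx']@np.hstack([s['R'],s['t'][:,None]]) for s in(a,b)]
    X=cv2.triangulatePoints(Ps[0],Ps[1],np.array(pa,float).reshape(2,1),np.array(pb,float).reshape(2,1))[:,0]; return X[:3]/X[3]
E
python3 - <<'E'
from h import *
import pickle
a,b=pickle.load(open('lift.pkl','rb'))
tip=tri(a,(338.5,400.2),b,(132.3,263.7)); print('tip',tip)
print('hole tri',tri(a,(337.2,330.8),b,(219,275)), px2w(b,219,275,.08))
print('holder',px2w(a,336.2,419.7,.08),px2w(b,140.3,280.7,.08))
o=robot.get_obs(); d=tip-o['tool_pos']; print('tip rel',d, np.linalg.norm(d))
h=np.array([.5335,-.2875,.13])
plan(tuple(h-d)+(32,), tuple(h-d-[0,0,.05])+(32,))
E
```

```text
tip [ 0.4921915  -0.45683915  0.14463132]
hole tri [ 0.53452608 -0.28700358  0.07889222] [ 0.53514397 -0.28680123  0.08      ]
holder [ 0.49065525 -0.4587672   0.08      ] [ 0.48910564 -0.45668644  0.08      ]
tip rel [ 0.00474054  0.00114571 -0.10219906] 0.10231536023206415
now [ 0.4875 -0.458   0.2468] az 32.02 ztool [ 0.0479  0.0035 -0.9988]
[0.1221 0.1241 0.0172] roll10 -0.0 or 18.0 n>= 3
[0.1232 0.122  0.0671] roll10 -0.0 or 18.0 n>= 3
```

Call:
{"op": "carry_out", "data": {"steps": [[[0.04,0.041,0],0,1],[[0.08,0.082,0],0,1],[[0.12,0.124,0],0,1],[[0.122,0.125,0.017],0,1],[[0.122,0.125,0.017],0,1],[[0.123,0.124,0.042],0,1],[[0.123,0.123,0.067],0,1],[[0.123,0.123,0.074],0,1],[[0.123,0.123,0.074],0,1]]}}

```text
time: 7.05
tool_pos: [0.5304, -0.29, 0.1771]
ee_rot: [3.099, 0.026, 2.127]
wrist_force: [0.2, -0.2, -0.3]
width: 0.0139
finger_force: 30.0
```

Run:
```python
from h import *
import pickle
a=snap('side');b=snap('scene')
ims=[cv2.resize(s['image'][v-50:v+50,u-33:u+33],(396,600),interpolation=2) for s,u,v in((a,337,310),(b,219,260))]
cv2.imwrite('pics/press.png',np.hstack(ims)[:,:,::-1])
o=robot.get_obs();print(o['tool_pos'],o['wrist_force']); plan((.5,-.3,.1,None))
```

```text
[ 0.53116771 -0.29001897  0.17891162] [-0.17596163  0.34680868 -0.15319126]
now [ 0.5312 -0.29    0.1789] az 31.99 ztool [ 0.0525 -0.0011 -0.9986]
[ 0.0103 -0.0352  0.0772] n>= 2
```

View pics/press.png

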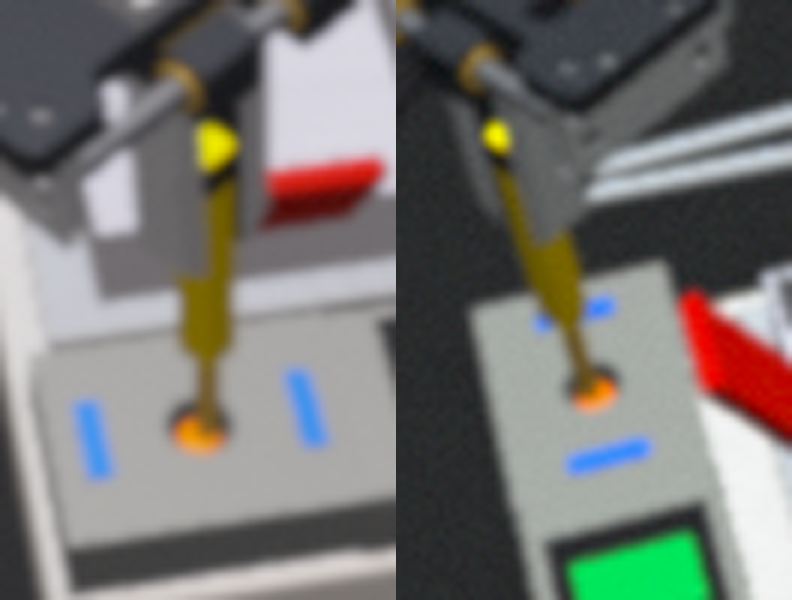

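The crops show the tip inside the hole just above the orange button, slightly to the +y side. Now I'll press.

Call:
{"op": "carry_out", "data": {"steps": [[[-0.002,-0.001,0.004],0,1],[[-0.002,-0.001,0.008],0,1],[[-0.002,-0.001,0.012],0,1],[[-0.002,-0.001,0.012],0,1],[[-0.002,-0.001,0.012],0,1]]}}

```text
time: 7.78
tool_pos: [0.532, -0.292, 0.1671]
ee_rot: [3.098, 0.03, 2.129]
wrist_force: [-0.4, -1.9, 5.7]
width: 0.0139
finger_force: 30.0
```

Call:
{"op": "carry_out", "data": {"steps": [[[0,0,0.002],0,1],[[0,0,0.003],0,1],[[0,0,0.004],0,1],[[0,0,0.004],0,1],[[0,0,0.004],0,1]]}}

```text
time: 8.4
tool_pos: [0.5322, -0.2921, 0.1667]
ee_rot: [3.097, 0.032, 2.129]
wrist_force: [-4.7, 0.6, 16.8]
width: 0.0141
finger_force: 30.0
```

16.8 N with no further travel means the button is bottomed. Lifting out and returning to the holder.

Call:
{"op": "carry_out", "data": {"steps": [[[0,0,-0.03],0,1],[[0,0,-0.08],0,1],[[-0.04,-0.04,-0.095],0,1],[[-0.08,-0.08,-0.095],0,1],[[-0.117,-0.119,-0.09],0,1],[[-0.117,-0.119,-0.09],0,1],[[-0.117,-0.119,-0.09],0,1]]}}

```text
time: 9.28
tool_pos: [0.4885, -0.4529, 0.2484]
ee_rot: [3.098, 0.024, 2.129]
wrist_force: [0.6, 0.1, -1.0]
width: 0.0136
finger_force: 30.0
```

Run:
```python
from h import *
a=snap('side');b=snap('scene')
ims=[cv2.resize(s['image'][v-50:v+50,u-33:u+33],(396,600),interpolation=2) for s,u,v in((a,337,390),(b,133,260))]
cv2.imwrite('pics/ret.png',np.hstack(ims)[:,:,::-1])
plan((.4875,-.459,.245,32))
```

```text
now [ 0.4891 -0.4522  0.2497] az 32.13 ztool [ 5.110e-02  8.000e-04 -9.987e-01]
[-0.0048 -0.0051  0.0046] roll10 0.01 or -17.99 n>= 1
```

View pics/ret.png

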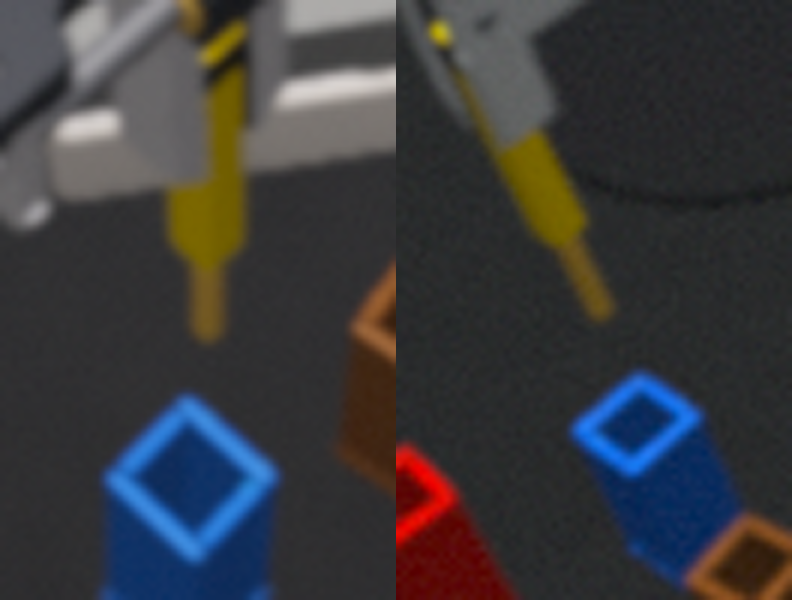

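Tip is at side (338.7,396.7) and scene (134.2,263.0), straight as before. I'll triangulate it and plan the insertion.

Run:
```python
from h import *
import pickle
a,b=pickle.load(open('lift.pkl','rb'))
t=tri(a,(338.7,396.7),b,(134.2,263.0)); o=robot.get_obs(); d=t-o['tool_pos']; print(t,d)
x,y=.4922-d[0],-.4575-d[1]
plan((x,y,.245,32),(x,y,.17,32),(x,y,.109,32))
```

```text
[ 0.49358595 -0.45236569  0.14677961] [ 0.00453001 -0.00016523 -0.1029016 ]
now [ 0.4891 -0.4522  0.2497] az 32.13 ztool [ 5.110e-02  8.000e-04 -9.987e-01]
[-0.0035 -0.0041  0.0046] roll10 0.01 or -17.99 n>= 1
[-0.0015 -0.0074  0.0795] roll10 0.01 or -17.99 n>= 2
[ 1.000e-04 -1.010e-02  1.404e-01] roll10 0.01 or -17.99 n>= 3
```

Call:
{"op": "carry_out", "data": {"steps": [[[-0.004,-0.004,0.005],0,1],[[-0.004,-0.004,0.005],0,1],[[-0.003,-0.006,0.04],0,1],[[-0.002,-0.007,0.07],0,1],[[-0.001,-0.008,0.1],0,1],[[0,-0.0095,0.125],0,1],[[0,-0.01,0.14],0,1],[[0,-0.01,0.14],0,1]]}}

```text
time: 10.38
tool_pos: [0.4867, -0.4582, 0.1081]
ee_rot: [3.099, 0.024, 2.129]
wrist_force: [-0.2, -0.1, -0.9]
width: 0.0141
finger_force: 30.0
```

Call:
{"op": "carry_out", "data": {"steps": [[[0,0,0],0,0.5],[[0,0,0],0,0],[[0,0,0],0,-0.5],[[0,0,0],0,-0.5],[[0,0,0],0,-0.5],[[0,0,-0.05],0,-0.7],[[0,0,-0.1],0,-1],[[0,0,-0.15],0,-1],[[0,0,-0.2],0,-1],[[0,0,-0.2],0,-1]]}}

```text
time: 11.62
tool_pos: [0.4778, -0.4601, 0.316]
ee_rot: [3.097, 0.039, 2.129]
wrist_force: [0.3, -0.1, 0.2]
width: 0.0942
finger_force: 0.0
```

Run:
```python
from h import *
a=snap('side');b=snap('scene')
W=cloud(a);I=a['image'].astype(int);z=W[...,2]
y=(I[...,0]>120)&(I[...,1]>100)&(I[...,2]<80)&(W[...,1]<-.4)&(z>.085)&(z<.2)&(abs(W[...,0]-.49)<.05)
print('stylus z',np.percentile(z[y],[2,50,98]),W[y&(z>.13)].mean(0),y.sum())
# half positions again
for k,s in(('side',a),('scene',b)):
    W=cloud(s);z=W[...,2]
    m=((z>.0125)&(z<.0195)&(W[...,0]>.40)&(W[...,0]<.68)&(W[...,1]>.03)&(W[...,1]<.29)).astype(np.uint8)
    n,l,st,ce=cv2.connectedComponentsWithStats(m)
    for i in range(1,n):
        if st[i,4]<80: continue
        p=W[l==i]; c,sz,ang=cv2.minAreaRect((p[:,:2]*1000).astype(np.float32)); q=p[:,:2]*1000-c; a_=np.radians(ang)
        ax=np.array([np.cos(a_),np.sin(a_)]) if sz[0]>sz[1] else np.array([-np.sin(a_),np.cos(a_)])
        u=q@ax; v=q@np.array([-ax[1],ax[0]])
        if np.ptp(v[u>8])>np.ptp(v[u<-8]): ax=-ax
        u=q@ax; hd=p[u<-8,:2].mean(0)*1000; nk=p[u>12,:2].mean(0)*1000; d=nk-hd
        print(k,'head',hd.round(1),'neck',nk.round(1),'yaw',np.degrees(np.arctan2(d[1],d[0])).round(1),np.linalg.norm(d).round(1))
plan((.5,-.2,.3,0))
```

```text
stylus z [0.14397514 0.14855717 0.15151961] [ 0.48347696 -0.47172911  0.14844217] 97
side head [449.  204.6] neck [490.2 219.5] yaw 19.9 43.8
side head [440.2  83.7] neck [483.5 107.4] yaw 28.6 49.4
scene head [453.9 206.2] neck [504.  223.2] yaw 18.8 52.9
scene head [439.2  83.2] neck [487.5 108.6] yaw 27.8 54.5
scene head [603.2 225.1] neck [606.2 170.6] yaw -86.8 54.7
scene head [576.4  77.1] neck [629.9  70.5] yaw -7.1 53.9
now [ 0.477  -0.459   0.3094] az 32.03 ztool [ 5.160e-02 -8.000e-04 -9.987e-01]
[0.2078 0.1564 0.0104] roll10 3.2 or -14.8 n>= 5
```

Stylus stands in the holder (top at z = 0.148, leaning about 5°). Now the halves: I'll write a small sequencer and re-measure before each pick.

```bash
cat >> h.py <<'E'
def halves(box=(.33,.70,-.03,.31)):
    out=[]
    for k in('scene','side'):
        s=snap(k);W=cloud(s);z=W[...,2]
        m=((z>.0125)&(z<.0195)&(W[...,0]>box[0])&(W[...,0]<box[1])&(W[...,1]>box[2])&(W[...,1]<box[3])).astype(np.uint8)
        n,l,st,ce=cv2.connectedComponentsWithStats(m)
        for i in range(1,n):
            if st[i,4]<80: continue
            p=W[l==i]; c,sz,ang=cv2.minAreaRect((p[:,:2]*1000).astype(np.float32)); q=p[:,:2]*1000-c; a_=np.radians(ang)
            ax=np.array([np.cos(a_),np.sin(a_)]) if sz[0]>sz[1] else np.array([-np.sin(a_),np.cos(a_)])
            u=q@ax; v=q@np.array([-ax[1],ax[0]])
            if max((u>8).sum(),1)<3 or (u<-8).sum()<3: continue
            if np.ptp(v[u>8])>np.ptp(v[u<-8]): ax=-ax
            u=q@ax; hd=p[u<-8,:2].mean(0); nk=p[u>12,:2].mean(0); d=nk-hd; d/=np.linalg.norm(d)
            end=p[:,:2]@d; org=hd+d*0; 
            print(k,'head',(hd*1000).round(1),'neck',(nk*1000).round(1),'yaw',np.degrees(np.arctan2(d[1],d[0])).round(1),'len',(np.ptp(u)).round(0),'grip',((hd+9e-3*d)*1000).round(0))
def seq(calls,pos=None,rot=None):
    """calls: list of lists of (x,y,z,az,jaw,holdrows)"""
    o=robot.get_obs(); p=np.array(o['tool_pos'] if pos is None else pos); R=Ro.from_euler('xyz',o['ee_rot'] if rot is None else rot).as_matrix()
    print('start',p.round(4),'az',np.degrees(np.arctan2(R[1,1],R[0,1])).round(1),'z',R[:,2].round(3),'q',o['joint_positions'].round(2))
    for c in calls:
        rows=[];cur=np.zeros(3);cr=0.;
        for x,y,z,az,j,h in c:
            d=R.T@(np.array([x,y,z])-p)
            t=R.T@np.array([np.cos(np.radians(az)),np.sin(np.radians(az)),0]); r=np.degrees(np.arctan2(-t[0],t[1]))
            n=max(1,int(np.ceil(max(np.linalg.norm(d-cur)/.06,abs(r-cr)/10.2)-1e-6)))
            for i in range(1,n+1):
                q=cur+(d-cur)*i/n; rows.append([[round(float(v),3) for v in q],round(cr/10+(r-cr)/10*i/n,2),j])
            rows+= [[rows[-1][0],rows[-1][1],j]]*h
            cur,cr=d,r
        print(len(rows),rows)
        p=p+R@cur; R=R@Ro.from_euler('z',cr,degrees=True).as_matrix()
E
python3 - <<'E'
from h import *
halves()
g=(.461,.209);A=109
seq([[(*g,.30,A,-.1,0)],[(*g,.09,A,-.1,1),(*g,.004,A,-.1,1)],[(*g,.004,A,1,4)],[(*g,.14,A,1,0),(.57,-.08,.17,88.5,1,0),(.57,-.179,.17,88.5,1,0)],[(.57,-.179,.10,88.5,1,0),(.57,-.179,.067,88.5,1,1),(.57,-.179,.067,88.5,.2,2)],[(.57,-.179,.19,88.5,.1,0),(.48,-.18,.30,88.5,-.1,2)]])
E
```

```text
scene head [375.8  49.6] neck [377.4 152.4] yaw 89.1 len 169.0 grip [376.  59.]
scene head [453.3 206.6] neck [503.9 223.3] yaw 18.3 len 89.0 grip [462. 209.]
scene head [438.7  83.3] neck [486.8 107.9] yaw 27.1 len 87.0 grip [447.  87.]
scene head [603.2 225.4] neck [605.6 171.7] yaw -87.5 len 89.0 grip [604. 216.]
scene head [575.7  77.2] neck [629.7  70.5] yaw -7.1 len 90.0 grip [585.  76.]
side head [451.5 205.1] neck [497.  221.9] yaw 20.2 len 75.0 grip [460. 208.]
side head [377.   49.3] neck [378.6 155.8] yaw 89.1 len 173.0 grip [377.  58.]
side head [439.2  83.4] neck [483.  106.9] yaw 28.2 len 82.0 grip [447.  88.]
start [ 0.4766 -0.4585  0.3066] az 32.0 z [ 0.048  0.003 -0.999] q [-0.87  0.33  0.89  0.04  1.9  -1.42]
12 [[[0.048, 0.028, 0.001], np.float64(-0.64), -0.1], [[0.096, 0.057, 0.001], np.float64(-1.28), -0.1], [[0.144, 0.085, 0.002], np.float64(-1.92), -0.1], [[0.192, 0.113, 0.003], np.float64(-2.57), -0.1], [[0.239, 0.142, 0.003], np.float64(-3.21), -0.1], [[0.287, 0.17, 0.004], np.float64(-3.85), -0.1], [[0.335, 0.198, 0.005], np.float64(-4.49), -0.1], [[0.383, 0
[... 1387 characters left out ...]
02, -0.0, 0.035], np.float64(0.0), 1], [[0.003, -0.0, 0.07], np.float64(0.0), 1], [[0.005, -0.0, 0.103], np.float64(0.0), 1], [[0.005, -0.0, 0.103], np.float64(0.0), 1], [[0.005, -0.0, 0.103], np.float64(0.0), 0.2], [[0.005, -0.0, 0.103], np.float64(0.0), 0.2], [[0.005, -0.0, 0.103], np.float64(0.0), 0.2]]
8 [[[-0.002, 0.0, -0.041], np.float64(0.0), 0.1], [[-0.004, 0.0, -0.082], np.float64(0.0), 0.1], [[-0.006, 0.001, -0.123], np.float64(0.0), 0.1], [[0.022, -0.0, -0.161], np.float64(0.0), -0.1], [[0.05, -0.001, -0.199], np.float64(0.0), -0.1], [[0.079, -0.002, -0.237], np.float64(0.0), -0.1], [[0.079, -0.002, -0.237], np.float64(0.0), -0.1], [[0.079, -0.002, -0.237], np.float64(0.0), -0.1]]
```

```bash
sed -i 's#/.06,abs(r-cr)/10.2#/.0622,abs(r-cr)/10.2#; s#round(cr/10+(r-cr)/10\*i/n,2)#round(float(cr/10+(r-cr)/10*i/n),2)+0.0#' h.py
cat >> h.py <<'E'
def job(g,A,place,pz,jaw=.2,start=None,first=True):
    px,py=place
    c=[[(*g,.09,A,-.1,1),(*g,.004,A,-.1,1)],[(*g,.004,A,1,4)],[(*g,.14,A,1,0),(px,-.10,.17,88.5,1,0),(px,py,.17,88.5,1,0)],[(px,py,pz+.03,88.5,1,0),(px,py,pz,88.5,1,1),(px,py,pz,88.5,jaw,2)],[(px,py,.19,88.5,jaw,0),(.48,-.18,.30,88.5,-.1,2)]]
    seq(([[start]] if start else [])+c)
E
python3 - <<'E'
from h import *
job((.461,.209),109,(.57,-.179),.067,start=(.461,.12,.27,100,-.1,0))
E
```

```text
start [ 0.4766 -0.4585  0.3066] az 32.0 z [ 0.048  0.003 -0.999] q [-0.87  0.33  0.89  0.04  1.9  -1.42]
10 [[[0.05, 0.029, 0.004], -0.68, -0.1], [[0.1, 0.058, 0.008], -1.36, -0.1], [[0.15, 0.088, 0.011], -2.04, -0.1], [[0.2, 0.117, 0.015], -2.72, -0.1], [[0.25, 0.146, 0.019], -3.4, -0.1], [[0.3, 0.175, 0.023], -4.08, -0.1], [[0.35, 0.204, 0.026], -4.76, -0.1], [[0.4, 0.233, 0.03], -5.44, -0.1], [[0.45, 0.263, 0.034], -6.12, -0.1], [[0.5, 0.292, 0.038], -6.8, -0.1]]
8 [[[-0.002, 0.022, 0.045], -0.22, -0.1], [[-0.003, 0.044, 0.09], -0.45, -0.1], [[-0.005, 0.066, 0.135], -0.67, -0.1], [[-0.007, 0.089, 0.18], -0.9, -0.1], [[-0.007, 0.089, 0.18], -0.9, -0.1], [[-0.005, 0.089, 0.223], -0.9, -0.1], [[-0.003, 0.089, 0.266], -0.9, -0.1], [[-0.003, 0.089, 0.266], -0.9, -0.1]]
5 [[[-0.0, 0.0, -0.0], 0.0, 1], [[-0.0, 0.0, -0.0], 0.0, 1], [[-0.0, 0.0, -0.0], 0.0, 1], [[-0.0, 0.0, -0.0], 0.0, 1], [[-0.0, 0.0, -0.0], 0.0, 1]]
11 [[[-0.002, -0.001, -0.045], 0.0, 1], [[-0.004, -0.001, -0.091], 0.0, 1], [[-0.006, -0.002, -0.136], 0.0, 1], [[-0.007, -0.056, -0.14], 0.34, 1], [[-0.008, -0.111, -0.144], 0.68, 1], [[-0.008, -0.166, -0.149], 1.02, 1], [[-0.009, -0.22, -0.153], 1.37, 1], [[-0.01, -0.275, -0.157], 1.71, 1], [[-0.01, -0.33, -0.161], 2.05, 1], [[0.003, -0.367, -0.162], 2.05, 1], [[0.015, -0.404, -0.162], 2.05, 1]]
7 [[[0.002, -0.0, 0.036], 0.0, 1], [[0.004, -0.0, 0.073], 0.0, 1], [[0.005, -0.0, 0.103], 0.0, 1], [[0.005, -0.0, 0.103], 0.0, 1], [[0.005, -0.0, 0.103], 0.0, 0.2], [[0.005, -0.0, 0.103], 0.0, 0.2], [[0.005, -0.0, 0.103], 0.0, 0.2]]
7 [[[-0.003, 0.0, -0.061], 0.0, 0.2], [[-0.006, 0.001, -0.123], 0.0, 0.2], [[0.022, -0.0, -0.161], 0.0, -0.1], [[0.05, -0.001, -0.199], 0.0, -0.1], [[0.079, -0.002, -0.237], 0.0, -0.1], [[0.079, -0.002, -0.237], 0.0, -0.1], [[0.079, -0.002, -0.237], 0.0, -0.1]]
```

Call:
{"op": "carry_out", "data": {"steps": [[[0.05,0.029,0.004],-0.68,-0.1],[[0.1,0.058,0.008],-1.36,-0.1],[[0.15,0.088,0.011],-2.04,-0.1],[[0.2,0.117,0.015],-2.72,-0.1],[[0.25,0.146,0.019],-3.4,-0.1],[[0.3,0.175,0.023],-4.08,-0.1],[[0.35,0.204,0.026],-4.76,-0.1],[[0.4,0.233,0.03],-5.44,-0.1],[[0.45,0.263,0.034],-6.12,-0.1],[[0.5,0.292,0.038],-6.8,-0.1]]}}

```text
time: 13.08
tool_pos: [0.4603, 0.1216, 0.2678]
ee_rot: [-3.133, 0.046, -2.963]
wrist_force: [0.9, -0.6, 0.9]
width: 0.0518
finger_force: 0.0
```

Call:
{"op": "carry_out", "data": {"steps": [[[-0.002,0.022,0.045],-0.22,-0.1],[[-0.003,0.044,0.09],-0.45,-0.1],[[-0.005,0.066,0.135],-0.67,-0.1],[[-0.007,0.089,0.18],-0.9,-0.1],[[-0.007,0.089,0.18],-0.9,-0.1],[[-0.006,0.089,0.2],-0.9,-0.1],[[-0.006,0.089,0.2],-0.9,-0.1]]}}

```text
time: 13.95
tool_pos: [0.4615, 0.2076, 0.0697]
ee_rot: [-3.125, 0.046, -2.811]
wrist_force: [0.5, -0.6, -0.9]
width: 0.0518
finger_force: 0.0
```

Call:
{"op": "carry_out", "data": {"steps": [[[0.001,0,0.04],0,-0.1],[[0.003,0,0.066],0,-0.1],[[0.003,0,0.066],0,-0.1],[[0.003,0,0.066],0,1],[[0.003,0,0.066],0,1],[[0.003,0,0.066],0,1],[[0.003,0,0.066],0,1],[[0.003,0,0.066],0,1]]}}

```text
time: 14.95
tool_pos: [0.4637, 0.2082, 0.0056]
ee_rot: [-3.125, 0.051, -2.809]
wrist_force: [-1.4, 0.0, 5.9]
width: 0.0254
finger_force: 30.0
```

Call:
{"op": "carry_out", "data": {"steps": [[[-0.003,-0.001,-0.06],0,1],[[-0.005,-0.001,-0.12],0,1],[[-0.006,-0.03,-0.138],0.2,1],[[-0.007,-0.08,-0.142],0.5,1],[[-0.008,-0.14,-0.147],0.85,1],[[-0.009,-0.2,-0.152],1.2,1],[[-0.01,-0.26,-0.156],1.6,1],[[-0.01,-0.32,-0.16],2.05,1],[[0.003,-0.367,-0.162],2.05,1],[[0.015,-0.404,-0.162],2.05,1]]}}

```text
time: 16.2
tool_pos: [0.5713, -0.1816, 0.171]
ee_rot: [3.14, 0.05, 3.114]
wrist_force: [0.4, -0.0, -0.7]
width: 0.0257
finger_force: 29.9
```

Call:
{"op": "carry_out", "data": {"steps": [[[0.002,0,0.036],0,1],[[0.004,0,0.073],0,1],[[0.005,0,0.103],0,1],[[0.005,0,0.103],0,1],[[0.005,0,0.103],0,0.2],[[0.005,0,0.103],0,0.2],[[0.005,0,0.103],0,0.2]]}}

```text
time: 17.08
tool_pos: [0.5728, -0.1791, 0.0703]
ee_rot: [3.141, 0.054, 3.116]
wrist_force: [0.3, 1.5, 0.9]
width: 0.0375
finger_force: 0.6
```

Call:
{"op": "carry_out", "data": {"steps": [[[-0.003,0,-0.061],0,0.2],[[-0.006,0.001,-0.123],0,0.2],[[0.022,0,-0.161],0,-0.1],[[0.05,-0.001,-0.199],0,-0.1],[[0.079,-0.002,-0.237],0,-0.1],[[0.079,-0.002,-0.237],0,-0.1],[[0.079,-0.002,-0.237],0,-0.1]]}}

```text
time: 17.95
tool_pos: [0.4811, -0.1791, 0.3008]
ee_rot: [3.14, 0.051, 3.115]
wrist_force: [0.1, 0.3, -0.1]
width: 0.0517
finger_force: 0.0
```

Run:
```python
from h import *
halves()
s=robot.snapshot('side'); W=cloud(s);z=W[...,2]
m=(z>.062)&(z<.082)&(abs(W[...,0]-.582)<.058)&(W[...,1]>-.2)&(W[...,1]<-.07); print('in tray',m.sum(),np.percentile(W[m],[2,50,98],axis=0).round(3).tolist() if m.sum() else '')
job((.447,.0875),118,(.57,-.147),.08,start=(.447,.0875,.16,110,-.1,0))
```

```text
scene head [377.7 150.7] neck [375.9  48.6] yaw -91.0 len 168.0 grip [378. 142.]
scene head [439.5  83.4] neck [487.2 108.3] yaw 27.5 len 88.0 grip [448.  88.]
scene head [539.1 113. ] neck [591.6 107.6] yaw -5.9 len 89.0 grip [548. 112.]
scene head [602.8 224.9] neck [605.7 170.3] yaw -86.9 len 87.0 grip [603. 216.]
side head [604.7 216.3] neck [607. 169.] yaw -87.2 len 77.0 grip [605. 207.]
side head [376.9  49.7] neck [378.5 155.1] yaw 89.2 len 174.0 grip [377.  59.]
side head [542.7 110. ] neck [591.7 107.8] yaw -2.6 len 86.0 grip [552. 110.]
side head [439.7  84. ] neck [487.8 108.9] yaw 27.4 len 87.0 grip [448.  88.]
in tray 481 [[0.532, -0.191, 0.062], [0.575, -0.17, 0.072], [0.635, -0.071, 0.076]]
start [ 0.4809 -0.1788  0.299 ] az 88.5 z [ 0.047  0.002 -0.999] q [-0.48 -0.03  1.31  0.02  1.82 -2.02]
5 [[[0.009, 0.053, 0.028], -0.43, -0.1], [[0.019, 0.106, 0.055], -0.86, -0.1], [[0.028, 0.159, 0.083], -1.29, -0.1], [[0.038, 0.212, 0.11], -1.72, -0.1], [[0.047, 0.265, 0.138], -2.15, -0.1]]
6 [[[0.002, 0.001, 0.035], -0.4, -0.1], [[0.003, 0.001, 0.07], -0.8, -0.1], [[0.003, 0.0
[... 323 characters left out ...]
0.002, -0.091], 0.0, 1], [[-0.006, -0.003, -0.136], 0.0, 1], [[-0.011, -0.059, -0.142], 0.74, 1], [[-0.017, -0.115, -0.148], 1.47, 1], [[-0.022, -0.171, -0.154], 2.21, 1], [[-0.028, -0.227, -0.16], 2.95, 1], [[-0.006, -0.268, -0.16], 2.95, 1]]
6 [[[0.003, -0.0, 0.06], 0.0, 1], [[0.004, -0.0, 0.09], 0.0, 1], [[0.004, -0.0, 0.09], 0.0, 1], [[0.004, -0.0, 0.09], 0.0, 0.2], [[0.004, -0.0, 0.09], 0.0, 0.2], [[0.004, -0.0, 0.09], 0.0, 0.2]]
7 [[[-0.003, 0.0, -0.055], 0.0, 0.2], [[-0.005, 0.0, -0.11], 0.0, 0.2], [[0.023, -0.011, -0.148], 0.0, -0.1], [[0.051, -0.023, -0.186], 0.0, -0.1], [[0.079, -0.035, -0.224], 0.0, -0.1], [[0.079, -0.035, -0.224], 0.0, -0.1], [[0.079, -0.035, -0.224], 0.0, -0.1]]
```

Call:
{"op": "carry_out", "data": {"steps": [[[0.009,0.053,0.028],-0.43,-0.1],[[0.019,0.106,0.055],-0.86,-0.1],[[0.028,0.159,0.083],-1.29,-0.1],[[0.038,0.212,0.11],-1.72,-0.1],[[0.047,0.265,0.138],-2.15,-0.1]]}}

```text
time: 18.73
tool_pos: [0.4471, 0.0889, 0.1591]
ee_rot: [-3.125, 0.046, -2.789]
wrist_force: [1.1, -0.5, -0.4]
width: 0.0514
finger_force: 0.0
```

Call:
{"op": "carry_out", "data": {"steps": [[[0.002,0.001,0.035],-0.4,-0.1],[[0.003,0.001,0.07],-0.8,-0.1],[[0.003,0.001,0.07],-0.8,-0.1],[[0.005,0.002,0.113],-0.8,-0.1],[[0.007,0.002,0.154],-0.8,-0.1],[[0.007,0.002,0.154],-0.8,-0.1],[[0.007,0.002,0.154],-0.8,1],[[0.007,0.002,0.154],-0.8,1],[[0.007,0.002,0.154],-0.8,1],[[0.007,0.002,0.154],-0.8,1]]}}

```text
time: 19.98
tool_pos: [0.4499, 0.0869, 0.0092]
ee_rot: [-3.117, 0.048, -2.652]
wrist_force: [-1.4, 0.9, 6.0]
width: 0.0255
finger_force: 30.0
```

Call:
{"op": "carry_out", "data": {"steps": [[[0,0,0],0,1],[[-0.002,-0.001,-0.045],0,1],[[-0.004,-0.002,-0.091],0,1],[[-0.006,-0.003,-0.136],0,1],[[-0.011,-0.059,-0.142],0.74,1],[[-0.017,-0.115,-0.148],1.47,1],[[-0.022,-0.171,-0.154],2.21,1],[[-0.028,-0.227,-0.16],2.95,1],[[-0.006,-0.268,-0.16],2.95,1]]}}

```text
time: 21.1
tool_pos: [0.5728, -0.1493, 0.1736]
ee_rot: [3.141, 0.052, 3.115]
wrist_force: [0.3, 0.9, -0.5]
width: 0.0256
finger_force: 29.9
```

Call:
{"op": "carry_out", "data": {"steps": [[[0.003,0,0.06],0,1],[[0.004,0,0.09],0,1],[[0.004,0,0.09],0,1],[[0.004,0,0.09],0,0.2],[[0.004,0,0.09],0,0.2],[[0.004,0,0.09],0,0.2]]}}

```text
time: 21.85
tool_pos: [0.573, -0.1474, 0.0858]
ee_rot: [3.142, 0.054, 3.116]
wrist_force: [-1.0, 0.6, -0.3]
width: 0.0375
finger_force: 0.0
```

Call:
{"op": "carry_out", "data": {"steps": [[[-0.003,0,-0.055],0,0.2],[[-0.005,0,-0.11],0,0.2],[[0.023,-0.011,-0.148],0,-0.1],[[0.051,-0.023,-0.186],0,-0.1],[[0.079,-0.035,-0.224],0,-0.1],[[0.079,-0.035,-0.224],0,-0.1],[[0.079,-0.035,-0.224],0,-0.1]]}}

```text
time: 22.72
tool_pos: [0.4809, -0.1799, 0.303]
ee_rot: [3.14, 0.051, 3.115]
wrist_force: [0.6, 0.2, -0.1]
width: 0.0519
finger_force: 0.0
```

Run:
```python
from h import *
halves()
s=robot.snapshot('side'); W=cloud(s);z=W[...,2]
m=(z>.066)&(z<.086)&(abs(W[...,0]-.582)<.058)&(W[...,1]>-.2)&(W[...,1]<-.09); print('in tray',m.sum(),np.percentile(W[m],[2,50,98],axis=0).round(3).tolist() if m.sum() else '')
job((.551,.111),86,(.57,-.115),.08,start=(.551,.111,.16,86,-.1,0))
```

```text
scene head [377.2 150.9] neck [375.8  47.7] yaw -90.8 len 169.0 grip [377. 142.]
scene head [539.  113.5] neck [592.4 106.8] yaw -7.2 len 89.0 grip [548. 112.]
scene head [603.2 225. ] neck [605.8 171.7] yaw -87.2 len 88.0 grip [604. 216.]
side head [604.7 219.1] neck [606.9 170.7] yaw -87.4 len 80.0 grip [605. 210.]
side head [377.   49.7] neck [378.5 154.2] yaw 89.2 len 172.0 grip [377.  59.]
side head [542.6 111.5] neck [592.1 107.8] yaw -4.3 len 86.0 grip [552. 111.]
in tray 615 [[0.546, -0.191, 0.067], [0.576, -0.159, 0.074], [0.63, -0.137, 0.077]]
start [ 0.4808 -0.1795  0.3012] az 88.6 z [ 0.048  0.002 -0.999] q [-0.48 -0.03  1.3   0.02  1.83 -2.02]
6 [[[-0.009, 0.049, 0.024], 0.04, -0.1], [[-0.019, 0.097, 0.048], 0.08, -0.1], [[-0.028, 0.146, 0.072], 0.13, -0.1], [[-0.037, 0.194, 0.097], 0.17, -0.1], [[-0.047, 0.243, 0.121], 0.21, -0.1], [[-0.056, 0.292, 0.145], 0.25, -0.1]]
6 [[[0.002, -0.0, 0.035], 0.0, -0.1], [[0.003, -0.0, 0.07], 0.0, -0.1], [[0.003, -0.0, 0.07], 0.0, -0.1], [[0.005, -0.001, 0.113], 0.0, -0.1], [[0.007, -0.001, 0.156], 0.0, -0.1], [[0.007, -0.001, 0.156],
[... 205 characters left out ...]
, -0.091], 0.0, 1], [[-0.006, 0.001, -0.136], 0.0, 1], [[-0.015, -0.052, -0.143], -0.06, 1], [[-0.024, -0.104, -0.151], -0.12, 1], [[-0.033, -0.156, -0.158], -0.19, 1], [[-0.042, -0.208, -0.165], -0.25, 1], [[-0.043, -0.223, -0.165], -0.25, 1]]
6 [[[0.003, -0.0, 0.06], 0.0, 1], [[0.004, -0.0, 0.09], 0.0, 1], [[0.004, -0.0, 0.09], 0.0, 1], [[0.004, -0.0, 0.09], 0.0, 0.2], [[0.004, -0.0, 0.09], 0.0, 0.2], [[0.004, -0.0, 0.09], 0.0, 0.2]]
7 [[[-0.003, 0.0, -0.055], 0.0, 0.2], [[-0.005, 0.0, -0.11], 0.0, 0.2], [[0.022, -0.022, -0.148], 0.0, -0.1], [[0.05, -0.044, -0.186], 0.0, -0.1], [[0.078, -0.067, -0.224], 0.0, -0.1], [[0.078, -0.067, -0.224], 0.0, -0.1], [[0.078, -0.067, -0.224], 0.0, -0.1]]
```

Call:
{"op": "carry_out", "data": {"steps": [[[-0.009,0.049,0.024],0.04,-0.1],[[-0.019,0.097,0.048],0.08,-0.1],[[-0.028,0.146,0.072],0.13,-0.1],[[-0.037,0.194,0.097],0.17,-0.1],[[-0.047,0.243,0.121],0.21,-0.1],[[-0.056,0.292,0.145],0.25,-0.1]]}}

```text
time: 23.62
tool_pos: [0.5513, 0.1125, 0.1591]
ee_rot: [3.139, 0.048, 3.072]
wrist_force: [0.5, -0.6, 0.5]
width: 0.0516
finger_force: 0.0
```

Call:
{"op": "carry_out", "data": {"steps": [[[0.002,0,0.035],0,-0.1],[[0.003,0,0.07],0,-0.1],[[0.003,0,0.07],0,-0.1],[[0.005,-0.001,0.113],0,-0.1],[[0.007,-0.001,0.153],0,-0.1],[[0.007,-0.001,0.153],0,-0.1],[[0.007,-0.001,0.153],0,1],[[0.007,-0.001,0.153],0,1],[[0.007,-0.001,0.153],0,1],[[0.007,-0.001,0.153],0,1]]}}

```text
time: 24.88
tool_pos: [0.5539, 0.1102, 0.0108]
ee_rot: [3.137, 0.055, 3.072]
wrist_force: [-0.4, 1.6, 5.5]
width: 0.0254
finger_force: 30.0
```

Call:
{"op": "carry_out", "data": {"steps": [[[0,0,0],0,1],[[-0.002,0,-0.045],0,1],[[-0.004,0,-0.091],0,1],[[-0.006,0.001,-0.136],0,1],[[-0.015,-0.052,-0.143],-0.06,1],[[-0.024,-0.104,-0.151],-0.12,1],[[-0.033,-0.156,-0.158],-0.19,1],[[-0.042,-0.208,-0.165],-0.25,1],[[-0.043,-0.223,-0.165],-0.25,1]]}}

```text
time: 26.0
tool_pos: [0.5712, -0.1187, 0.175]
ee_rot: [3.141, 0.051, 3.112]
wrist_force: [0.9, -0.1, 0.1]
width: 0.025
finger_force: 30.0
```

Call:
{"op": "carry_out", "data": {"steps": [[[0.003,0,0.06],0,1],[[0.004,0,0.09],0,1],[[0.004,0,0.09],0,1],[[0.004,0,0.09],0,0.2],[[0.004,0,0.09],0,0.2],[[0.004,0,0.09],0,0.2]]}}

```text
time: 26.75
tool_pos: [0.573, -0.1157, 0.0867]
ee_rot: [3.141, 0.054, 3.116]
wrist_force: [-0.5, -0.1, -0.3]
width: 0.0371
finger_force: 0.0
```

Call:
{"op": "carry_out", "data": {"steps": [[[-0.003,0,-0.055],0,0.2],[[-0.005,0,-0.11],0,0.2],[[0.022,-0.022,-0.148],0,-0.1],[[0.05,-0.044,-0.186],0,-0.1],[[0.078,-0.067,-0.224],0,-0.1],[[0.078,-0.067,-0.224],0,-0.1],[[0.078,-0.067,-0.224],0,-0.1]]}}

```text
time: 27.62
tool_pos: [0.4811, -0.1802, 0.3039]
ee_rot: [3.14, 0.051, 3.115]
wrist_force: [0.3, -0.9, 0.1]
width: 0.0516
finger_force: 0.0
```

Run:
```python
from h import *
halves()
s=robot.snapshot('side'); W=cloud(s);z=W[...,2]
m=(z>.066)&(z<.086)&(abs(W[...,0]-.582)<.058)&(W[...,1]>-.2)&(W[...,1]<-.07); print('in tray',m.sum(),np.percentile(W[m],[2,50,98],axis=0).round(3).tolist() if m.sum() else '')
job((.604,.216),3,(.57,-.163),.09,start=(.604,.216,.16,40,-.1,0))
```

```text
scene head [375.5  51. ] neck [377.3 152.8] yaw 89.0 len 170.0 grip [376.  60.]
scene head [603.5 224.5] neck [606.2 170.6] yaw -87.1 len 88.0 grip [604. 216.]
side head [604.4 221.3] neck [606.7 169.7] yaw -87.5 len 84.0 grip [605. 212.]
side head [378.3 152.8] neck [376.8  48.5] yaw -90.9 len 173.0 grip [378. 144.]
in tray 974 [[0.543, -0.19, 0.067], [0.576, -0.147, 0.073], [0.63, -0.1, 0.076]]
start [ 0.481  -0.1796  0.3022] az 88.6 z [ 0.048  0.002 -0.999] q [-0.48 -0.03  1.3   0.02  1.83 -2.02]
8 [[[-0.013, 0.05, 0.019], 0.61, -0.1], [[-0.027, 0.1, 0.037], 1.21, -0.1], [[-0.04, 0.149, 0.056], 1.82, -0.1], [[-0.053, 0.199, 0.074], 2.43, -0.1], [[-0.066, 0.249, 0.093], 3.03, -0.1], [[-0.08, 0.299, 0.112], 3.64, -0.1], [[-0.093, 0.348, 0.13], 4.25, -0.1], [[-0.106, 0.398, 0.149], 4.85, -0.1]]
8 [[[0.001, -0.001, 0.017], 0.93, -0.1], [[0.001, -0.001, 0.035], 1.85, -0.1], [[0.002, -0.002, 0.052], 2.78, -0.1], [[0.002, -0.003, 0.07], 3.7, -0.1], [[0.002, -0.003, 0.07], 3.7, -0.1], [[0.003, -0.004, 0.113], 3.7, -0.1], [[0.005, -0.006, 0.156], 3.7, -0.1], [[0.005, -0.006, 0.156], 3.7, -
[... 420 characters left out ...]
-0.154], -4.75, 1], [[-0.209, -0.026, -0.157], -5.7, 1], [[-0.244, -0.032, -0.161], -6.65, 1], [[-0.279, -0.037, -0.164], -7.6, 1], [[-0.314, -0.042, -0.168], -8.55, 1], [[-0.345, -0.044, -0.168], -8.55, 1], [[-0.377, -0.046, -0.168], -8.55, 1]]
6 [[[0.002, -0.0, 0.05], 0.0, 1], [[0.004, -0.0, 0.08], 0.0, 1], [[0.004, -0.0, 0.08], 0.0, 1], [[0.004, -0.0, 0.08], 0.0, 0.2], [[0.004, -0.0, 0.08], 0.0, 0.2], [[0.004, -0.0, 0.08], 0.0, 0.2]]
7 [[[-0.002, 0.0, -0.05], 0.0, 0.2], [[-0.005, 0.0, -0.1], 0.0, 0.2], [[0.023, -0.006, -0.138], 0.0, -0.1], [[0.051, -0.012, -0.176], 0.0, -0.1], [[0.079, -0.019, -0.214], 0.0, -0.1], [[0.079, -0.019, -0.214], 0.0, -0.1], [[0.079, -0.019, -0.214], 0.0, -0.1]]
```

Call:
{"op": "carry_out", "data": {"steps": [[[-0.013,0.05,0.019],0.61,-0.1],[[-0.027,0.1,0.037],1.21,-0.1],[[-0.04,0.149,0.056],1.82,-0.1],[[-0.053,0.199,0.074],2.43,-0.1],[[-0.066,0.249,0.093],3.03,-0.1],[[-0.08,0.299,0.112],3.64,-0.1],[[-0.093,0.348,0.13],4.25,-0.1],[[-0.106,0.398,0.149],4.85,-0.1]]}}

```text
time: 28.78
tool_pos: [0.6043, 0.2171, 0.1589]
ee_rot: [3.105, 0.032, 2.266]
wrist_force: [0.2, 0.2, 0.2]
width: 0.0516
finger_force: 0.0
```

Call:
{"op": "carry_out", "data": {"steps": [[[0.001,-0.001,0.017],0.93,-0.1],[[0.001,-0.001,0.035],1.85,-0.1],[[0.002,-0.002,0.052],2.78,-0.1],[[0.002,-0.003,0.07],3.7,-0.1],[[0.002,-0.003,0.07],3.7,-0.1],[[0.003,-0.004,0.113],3.7,-0.1],[[0.005,-0.006,0.153],3.7,-0.1],[[0.005,-0.006,0.153],3.7,-0.1]]}}

```text
time: 29.78
tool_pos: [0.6024, 0.2145, 0.0052]
ee_rot: [3.097, 0.004, 1.626]
wrist_force: [-0.1, -0.1, 0.1]
width: 0.0516
finger_force: 0.0
```

Call:
{"op": "carry_out", "data": {"steps": [[[0,0,0],0,1],[[0,0,0],0,1],[[0,0,0],0,1],[[0,0,0],0,1],[[0,0,0],0,1]]}}

```text
time: 30.4
tool_pos: [0.6056, 0.2149, 0.0101]
ee_rot: [3.088, 0.002, 1.623]
wrist_force: [-1.4, 0.8, 5.6]
width: 0.0252
finger_force: 30.1
```

Call:
{"op": "carry_out", "data": {"steps": [[[0,0.003,-0.06],0,1],[[-0.02,0.004,-0.12],-0.95,1],[[-0.06,0,-0.14],-1.9,1],[[-0.105,-0.007,-0.147],-2.85,1],[[-0.15,-0.014,-0.152],-3.8,1],[[-0.195,-0.022,-0.156],-4.75,1],[[-0.24,-0.03,-0.16],-5.7,1],[[-0.285,-0.036,-0.164],-6.65,1],[[-0.33,-0.042,-0.168],-7.6,1],[[-0.377,-0.046,-0.168],-8.55,1]]}}

```text
time: 31.65
tool_pos: [0.5696, -0.1657, 0.1748]
ee_rot: [3.141, 0.051, 3.121]
wrist_force: [0.5, 0.3, -0.7]
width: 0.0254
finger_force: 29.9
```

Call:
{"op": "carry_out", "data": {"steps": [[[0.002,0,0.05],0,1],[[0.004,0,0.08],0,1],[[0.004,0,0.08],0,1],[[0.004,0,0.08],0,0.2],[[0.004,0,0.08],0,0.2],[[0.004,0,0.08],0,0.2]]}}

```text
time: 32.4
tool_pos: [0.5711, -0.1644, 0.0965]
ee_rot: [3.141, 0.054, 3.116]
wrist_force: [0.1, 0.3, 0.1]
width: 0.0375
finger_force: 0.0
```

Call:
{"op": "carry_out", "data": {"steps": [[[-0.002,0,-0.05],0,0.2],[[-0.005,0,-0.1],0,0.2],[[0.023,-0.006,-0.138],0,-0.1],[[0.051,-0.012,-0.176],0,-0.1],[[0.079,-0.019,-0.214],0,-0.1],[[0.079,-0.019,-0.214],0,-0.1]]}}

```text
time: 33.15
tool_pos: [0.4799, -0.182, 0.3101]
ee_rot: [-3.138, 0.061, 3.114]
wrist_force: [0.8, -0.3, -0.6]
width: 0.0514
finger_force: 0.0
```

Run:
```python
from h import *
import pickle
halves()
a=snap('side');b=snap('scene'); pickle.dump((a,b),open('loaded.pkl','wb'))
o1=cv2.resize(a['image'][240:350,280:430],(600*150//110//2*1,300),interpolation=2)
o1=cv2.resize(a['image'][240:350,280:430],(400,293),interpolation=2); o2=cv2.resize(b['image'][230:350,190:350],(400,293),interpolation=2)
cv2.imwrite('pics/loaded.png',np.hstack([o1,o2])[:,:,::-1])
plan((0.02,.72,.35,90))
```

```text
scene head [377.7 150.9] neck [375.6  48.5] yaw -91.2 len 169.0 grip [378. 142.]
side head [378.3 153.5] neck [377.   49.4] yaw -90.7 len 171.0 grip [378. 144.]
now [ 0.4798 -0.1807  0.3024] az 88.53 ztool [ 0.0485  0.0015 -0.9988]
[ 0.4801  0.8887 -0.0685] roll10 -0.15 or 17.85 n>= 17
```

View pics/loaded.png

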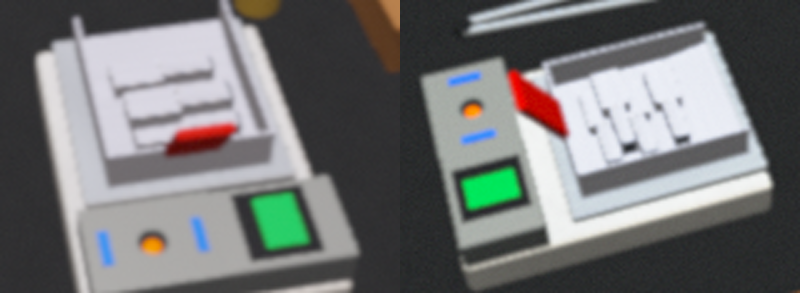

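Both crops show all four halves lying in the tray between its walls (one resting on two others), and the bench has none left. Before tilting the tool I'll check that the space along +y is free, and measure the handle.

Run:
```python
from h import *
import pickle
a,b=pickle.load(open('loaded.pkl','rb'))
for k,s in(('side',a),('scene',b)):
    W=cloud(s).reshape(-1,3)
    m=(abs(W[:,0]+.05)<.3)&(W[:,1]>.35)&(W[:,1]<1.2)&(W[:,2]>.03)&(W[:,2]<.8)
    P=W[m]; print(k,len(P)); 
    if len(P):
        h,ex,ey=np.histogram2d(P[:,0],P[:,1],bins=[np.arange(-.35,.3,.1),np.arange(.35,1.25,.1)])
        print(h.astype(int)); print(P.min(0),P.max(0))
    m2=(abs(W[:,0]-.1)<.5)&(W[:,1]>.3)&(abs(W[:,2])<.01); print('bench y max',W[m2][:,1].max())
    I=s['image'].reshape(-1,3).astype(int)
    r=(I[:,0]>110)&(I[:,1]<80)&(I[:,2]<80)&(W[:,1]<-.18)&(W[:,1]>-.3)&(W[:,2]>.06)&(abs(W[:,0]-.58)<.1)
    P=W[r]
    for lo,hi in((.09,.105),(.105,.12),(.12,.135),(.135,.142),(.142,.155)):
        q=P[(P[:,2]>lo)&(P[:,2]<hi)]
        if len(q)>3: print('handle z',lo,len(q),q[:,0].min().round(4),q[:,0].max().round(4),'y',q[:,1].min().round(4),q[:,1].max().round(4),q[:,2].mean().round(4))
    # top edge yaw
    q=P[P[:,2]>.142]; A=np.polyfit(q[:,0],q[:,1],1); print('handle top slope deg',np.degrees(np.arctan(A[0])))
    w=(W[:,2]>.085)&(W[:,2]<.097)&(W[:,1]<-.03)&(W[:,1]>-.19)
    for nm,x0 in(('L',.515),('R',.65)):
        q=W[w&(abs(W[:,0]-x0)<.025)]
        if len(q)>10:
            A=np.polyfit(q[:,1],q[:,0],1); print(nm,len(q),'x at y=-.13',np.polyval(A,-.13).round(4),'slope deg',np.degrees(np.arctan(A[0])).round(2),'y',q[:,1].min().round(3),q[:,1].max().round(3))
```

```text
side 0
bench y max 1.5324251375173492
handle z 0.135 8 0.5778 0.5981 y -0.2504 -0.2486 0.1394
handle z 0.142 79 0.5581 0.6016 y -0.2533 -0.2449 0.1464
handle top slope deg -1.566395480929583
L 86 x at y=-.13 0.519 slope deg 1.56 y -0.188 -0.059
R 112 x at y=-.13 0.6467 slope deg 3.44 y -0.19 -0.062
scene 1715
[[  0   0   0   0   0   0   0 423]
 [  0   0   0   0   0   0   0 812]
 [  0   0   0   0   0   0   0  86]
 [  0   0   0   0   0   0   0   0]
 [  0   0   0   0   0   0   0   0]
 [  0   0   0   0   0   0   0   0]]
[-0.34986289  1.11068445  0.03011745] [-0.1399216   1.19989413  0.17820542]
bench y max 1.5616254607113362
handle z 0.09 32 0.5643 0.6012 y -0.2208 -0.215 0.1002
handle z 0.105 57 0.5624 0.6022 y -0.2315 -0.2202 0.1127
handle z 0.12 58 0.5609 0.6002 y -0.242 -0.2282 0.1275
handle z 0.135 28 0.5632 0.6018 y -0.2448 -0.2367 0.138
handle z 0.142 77 0.5546 0.6008 y -0.2514 -0.2413 0.1468
handle top slope deg -1.2080849195372896
L 180 x at y=-.13 0.5187 slope deg 0.92 y -0.19 -0.06
R 188 x at y=-.13 0.6462 slope deg 2.69 y -0.19 -0.065
```

Run:
```python
from h import *
seq([[(.36,.34,.36,88.5,-.1,0)],[(-.03,.68,.36,88.5,-.1,1)]])
```

```text
start [ 0.4798 -0.1807  0.3024] az 88.5 z [ 0.048  0.002 -0.999] q [-0.49 -0.03  1.3   0.02  1.83 -2.03]
9 [[[0.014, 0.058, -0.007], 0.0, -0.1], [[0.029, 0.115, -0.014], 0.0, -0.1], [[0.043, 0.173, -0.021], 0.0, -0.1], [[0.058, 0.23, -0.028], 0.0, -0.1], [[0.072, 0.288, -0.035], 0.0, -0.1], [[0.087, 0.345, -0.042], 0.0, -0.1], [[0.101, 0.403, -0.049], 0.0, -0.1], [[0.116, 0.46, -0.056], 0.0, -0.1], [[0.13, 0.518, -0.063], 0.0, -0.1]]
10 [[[0.044, 0.037, -0.002], 0.0, -0.1], [[0.089, 0.073, -0.004], 0.0, -0.1], [[0.133, 0.11, -0.006], 0.0, -0.1], [[0.177, 0.147, -0.008], 0.0, -0.1], [[0.221, 0.183, -0.01], 0.0, -0.1], [[0.266, 0.22, -0.012], 0.0, -0.1], [[0.31, 0.256, -0.014], 0.0, -0.1], [[0.354, 0.293, -0.016], 0.0, -0.1], [[0.398, 0.33, -0.018], 0.0, -0.1], [[0.398, 0.33, -0.018], 0.0, -0.1]]
```

Call:
{"op": "carry_out", "data": {"steps": [[[0.014,0.058,-0.007],0,-0.1],[[0.029,0.115,-0.014],0,-0.1],[[0.043,0.173,-0.021],0,-0.1],[[0.058,0.23,-0.028],0,-0.1],[[0.072,0.288,-0.035],0,-0.1],[[0.087,0.345,-0.042],0,-0.1],[[0.101,0.403,-0.049],0,-0.1],[[0.116,0.46,-0.056],0,-0.1],[[0.13,0.518,-0.063],0,-0.1]]}}

```text
time: 34.48
tool_pos: [0.3593, 0.3426, 0.3593]
ee_rot: [-3.141, 0.048, 3.117]
wrist_force: [1.2, 1.0, 0.8]
width: 0.0518
finger_force: 0.0
```

Call:
{"op": "carry_out", "data": {"steps": [[[0.044,0.037,-0.002],0,-0.1],[[0.089,0.073,-0.004],0,-0.1],[[0.133,0.11,-0.006],0,-0.1],[[0.177,0.147,-0.008],0,-0.1],[[0.221,0.183,-0.01],0,-0.1],[[0.266,0.22,-0.012],0,-0.1],[[0.31,0.256,-0.014],0,-0.1],[[0.354,0.293,-0.016],0,-0.1],[[0.398,0.33,-0.018],0,-0.1],[[0.398,0.33,-0.018],0,-0.1]]}}

```text
time: 35.72
tool_pos: [-0.0335, 0.6829, 0.3513]
ee_rot: [-3.132, 0.05, 3.122]
wrist_force: [0.4, -0.7, -1.2]
width: 0.0518
finger_force: 0.0
```

Call:
{"op": "carry_out", "data": {"steps": [[[0,0.06,0],0,-0.1],[[0,0.12,0],0,-0.1],[[0,0.18,0],0,-0.1],[[0,0.24,0],0,-0.1],[[0,0.3,0],0,-0.1],[[0,0.36,0],0,-0.1],[[0,0.42,0],0,-0.1],[[0,0.48,0],0,-0.1],[[0,0.54,0],0,-0.1],[[0,0.6,0],0,-0.1]]}}

```text
time: 36.98
tool_pos: [-0.0099, 0.8487, 0.2291]
ee_rot: [3.088, 0.049, 3.115]
wrist_force: [0.3, -0.1, 0.6]
width: 0.0511
finger_force: 0.0
```

Run:
```python
from h import *
plan((0,.5,.3,90)); print(robot.get_obs()['joint_positions'].round(3))
```

```text
now [-0.0099  0.8487  0.2291] az 88.65 ztool [ 0.0505  0.0518 -0.9974]
[-0.0225 -0.3441 -0.0883] roll10 -0.15 or 17.85 n>= 6
[ 1.536  0.844  0.275 -0.053  1.969 -0.032]
```

Each push adds about 3° of tilt in the right direction, so I'll repeat short pushes.

Call:
{"op": "carry_out", "data": {"steps": [[[0,0.06,0],0,-0.1],[[0,0.12,0],0,-0.1],[[0,0.12,0],0,-0.1]]}}

```text
time: 37.35
tool_pos: [-0.0051, 0.883, 0.1971]
ee_rot: [3.037, 0.048, 3.115]
wrist_force: [-0.2, 0.0, -0.2]
width: 0.0515
finger_force: 0.0
```

Call:
{"op": "carry_out", "data": {"steps": [[[0,0.06,0],0,-0.1],[[0,0.12,0],0,-0.1],[[0,0.12,0],0,-0.1]]}}

```text
time: 37.72
tool_pos: [-0.0011, 0.9139, 0.175]
ee_rot: [2.98, 0.046, 3.116]
wrist_force: [-0.0, -0.3, -0.2]
width: 0.0519
finger_force: 0.0
```

Call:
{"op": "carry_out", "data": {"steps": [[[0,0.06,0],0,-0.1],[[0,0.12,0],0,-0.1],[[0,0.12,0],0,-0.1]]}}

```text
time: 38.1
tool_pos: [0.0024, 0.9415, 0.1597]
ee_rot: [2.923, 0.045, 3.116]
wrist_force: [0.0, -0.5, -0.1]
width: 0.0514
finger_force: 0.0
```

Run:
```python
from h import *
plan((0,.5,.3,90)); print(robot.get_obs()['joint_positions'].round(3))
```

```text
now [0.0024 0.9415 0.1597] az 89.1 ztool [ 0.0494  0.2152 -0.9753]
[-0.0152 -0.4008 -0.232 ] roll10 -0.15 or 17.85 n>= 8
[ 1.523  0.935  0.275 -0.039  1.712 -0.037]
```

Call:
{"op": "carry_out", "data": {"steps": [[[0.01,0.06,-0.03],0,-0.1],[[0.02,0.12,-0.06],0,-0.1],[[0.02,0.12,-0.06],0,-0.1]]}}

```text
time: 38.48
tool_pos: [-0.0146, 0.9475, 0.1994]
ee_rot: [2.862, 0.043, 3.117]
wrist_force: [0.3, 0.9, -0.1]
width: 0.0517
finger_force: 0.0
```

Call:
{"op": "carry_out", "data": {"steps": [[[0.01,0.06,-0.03],0,-0.1],[[0.02,0.12,-0.06],0,-0.1],[[0.02,0.12,-0.06],0,-0.1]]}}

```text
time: 38.85
tool_pos: [-0.0288, 0.951, 0.236]
ee_rot: [2.806, 0.04, 3.118]
wrist_force: [-0.1, 0.1, 0.3]
width: 0.0517
finger_force: 0.0
```

Call:
{"op": "carry_out", "data": {"steps": [[[0.01,0.06,-0.03],0,-0.1],[[0.02,0.12,-0.06],0,-0.1],[[0.02,0.12,-0.06],0,-0.1]]}}

```text
time: 39.22
tool_pos: [-0.0422, 0.9519, 0.2756]
ee_rot: [2.75, 0.037, 3.119]
wrist_force: [0.6, 0.6, 0.0]
width: 0.0521
finger_force: 0.0
```

Call:
{"op": "carry_out", "data": {"steps": [[[0.01,0.06,-0.03],0,-0.1],[[0.02,0.12,-0.06],0,-0.1],[[0.02,0.12,-0.06],0,-0.1]]}}

```text
time: 39.6
tool_pos: [-0.0548, 0.9502, 0.3169]
ee_rot: [2.693, 0.033, 3.121]
wrist_force: [0.6, -0.2, 0.1]
width: 0.0515
finger_force: 0.0
```

Run:
```python
from h import *
plan((0,.5,.3,90)); print(robot.get_obs()['joint_positions'].round(3))
```

```text
now [-0.0548  0.9502  0.3169] az 89.71 ztool [ 0.0384  0.4332 -0.9005]
[-0.0636 -0.4127 -0.1776] roll10 -0.13 or 17.87 n>= 8
[ 1.585  0.778  0.274 -0.045  1.642  0.015]
```

Call:
{"op": "carry_out", "data": {"steps": [[[0.03,0.05,-0.03],0,-0.1],[[0.06,0.1,-0.06],0,-0.1],[[0.06,0.1,-0.06],0,-0.1]]}}

```text
time: 39.98
tool_pos: [-0.1045, 0.9409, 0.3595]
ee_rot: [2.637, 0.026, 3.126]
wrist_force: [-0.1, -0.1, -0.6]
width: 0.0521
finger_force: 0.0
```

Run:
```python
from h import *
plan((0,.5,.3,88.4)); print(robot.get_obs()['joint_positions'].round(3)); print(np.degrees(robot.get_obs()['ee_rot']))
```

```text
now [-0.1045  0.9409  0.3595] az 89.94 ztool [ 0.0305  0.4831 -0.875 ]
[-0.1098 -0.4146 -0.1578] roll10 0.08 or -17.92 n>= 8
[ 1.646  0.736  0.274 -0.067  1.631  0.063]
[151.08568598   1.50347765 179.11052368]
```

Run:
```python
from h import *
seq([[(.32,.5,.38,88.7,.3,0)],[(.56,.0,.38,88.7,.3,0)],[(.575,-.28,.30,88.7,.3,2)]])
```

```text
start [-0.1045  0.9409  0.3595] az 89.9 z [ 0.03   0.483 -0.875] q [ 1.65  0.74  0.27 -0.07  1.63  0.06]
10 [[[-0.043, -0.038, -0.022], 0.0, 0.3], [[-0.086, -0.075, -0.044], 0.01, 0.3], [[-0.13, -0.113, -0.065], 0.01, 0.3], [[-0.173, -0.15, -0.087], 0.02, 0.3], [[-0.216, -0.188, -0.109], 0.02, 0.3], [[-0.259, -0.225, -0.131], 0.03, 0.3], [[-0.302, -0.263, -0.153], 0.03, 0.3], [[-0.345, -0.301, -0.174], 0.04, 0.3], [[-0.389, -0.338, -0.196], 0.04, 0.3], [[-0.432, -0.376, -0.218], 0.05, 0.3]]
9 [[[-0.028, -0.048, -0.026], 0.0, 0.3], [[-0.056, -0.097, -0.052], 0.0, 0.3], [[-0.084, -0.145, -0.078], 0.0, 0.3], [[-0.112, -0.194, -0.104], 0.0, 0.3], [[-0.14, -0.242, -0.13], 0.0, 0.3], [[-0.167, -0.29, -0.156], 0.0, 0.3], [[-0.195, -0.339, -0.182], 0.0, 0.3], [[-0.223, -0.387, -0.208], 0.0, 0.3], [[-0.251, -0.435, -0.234], 0.0, 0.3]]
7 [[[-0.004, -0.057, -0.013], 0.0, 0.3], [[-0.008, -0.113, -0.026], 0.0, 0.3], [[-0.012, -0.17, -0.039], 0.0, 0.3], [[-0.016, -0.227, -0.052], 0.0, 0.3], [[-0.02, -0.284, -0.065], 0.0, 0.3], [[-0.02, -0.284, -0.065], 0.0, 0.3], [[-0.02, -0.284, -0.065], 0.0, 0.3]]
```

Call:
{"op": "carry_out", "data": {"steps": [[[-0.043,-0.038,-0.022],0,0.3],[[-0.086,-0.075,-0.044],0,0.3],[[-0.13,-0.113,-0.065],0,0.3],[[-0.173,-0.15,-0.087],0,0.3],[[-0.216,-0.188,-0.109],0,0.3],[[-0.259,-0.225,-0.131],0.05,0.3],[[-0.302,-0.263,-0.153],0.05,0.3],[[-0.345,-0.301,-0.174],0.05,0.3],[[-0.389,-0.338,-0.196],0.05,0.3],[[-0.432,-0.376,-0.218],0.05,0.3]]}}

```text
time: 41.22
tool_pos: [0.3231, 0.4978, 0.3795]
ee_rot: [2.639, 0.024, 3.116]
wrist_force: [0.3, 0.5, -0.0]
width: 0.0329
finger_force: 0.0
```

Call:
{"op": "carry_out", "data": {"steps": [[[-0.028,-0.048,-0.026],0,0.3],[[-0.056,-0.097,-0.052],0,0.3],[[-0.084,-0.145,-0.078],0,0.3],[[-0.112,-0.194,-0.104],0,0.3],[[-0.14,-0.242,-0.13],0,0.3],[[-0.167,-0.29,-0.156],0,0.3],[[-0.195,-0.339,-0.182],0,0.3],[[-0.223,-0.387,-0.208],0,0.3],[[-0.251,-0.435,-0.234],0,0.3]]}}

```text
time: 42.35
tool_pos: [0.561, -0.0029, 0.3808]
ee_rot: [2.641, 0.024, 3.115]
wrist_force: [0.7, -0.7, 0.7]
width: 0.0329
finger_force: 0.0
```

Call:
{"op": "carry_out", "data": {"steps": [[[-0.004,-0.057,-0.013],0,0.3],[[-0.008,-0.113,-0.026],0,0.3],[[-0.012,-0.17,-0.039],0,0.3],[[-0.016,-0.227,-0.052],0,0.3],[[-0.02,-0.284,-0.065],0,0.3],[[-0.02,-0.284,-0.065],0,0.3],[[-0.02,-0.284,-0.065],0,0.3]]}}

```text
time: 43.22
tool_pos: [0.5751, -0.2815, 0.3013]
ee_rot: [2.64, 0.023, 3.116]
wrist_force: [0.0, 0.2, 0.2]
width: 0.0329
finger_force: 0.0
```

Run:
```python
from h import *
R=Ro.from_euler('xyz',robot.get_obs()['ee_rot']).as_matrix(); z=R[:,2]
H=np.array([.580,-.236,.126]); T=H+.019*z; P=T-.10*z; Q=T-.05*z
seq([[(*P,88.7,.32,1)],[(*Q,88.7,.32,1),(*T,88.7,.32,1)]])
```

```text
start [ 0.5751 -0.2815  0.3013] az 89.2 z [ 0.032  0.48  -0.876] q [-0.75  0.49  0.76  0.47  2.17 -2.09]
3 [[[0.0, -0.022, 0.047], -0.01, 0.32], [[0.0, -0.044, 0.095], -0.02, 0.32], [[0.0, -0.044, 0.095], -0.02, 0.32]]
4 [[[0.0, -0.0, 0.05], 0.0, 0.32], [[0.0, -0.0, 0.05], 0.0, 0.32], [[-0.0, -0.0, 0.1], 0.0, 0.32], [[-0.0, -0.0, 0.1], 0.0, 0.32]]
```

Call:
{"op": "carry_out", "data": {"steps": [[[0,-0.022,0.047],0,0.32],[[0,-0.044,0.095],0,0.32],[[0,-0.044,0.095],0,0.32]]}}

```text
time: 43.6
tool_pos: [0.5757, -0.2708, 0.193]
ee_rot: [2.634, 0.015, 3.118]
wrist_force: [-0.4, -0.3, -1.0]
width: 0.032
finger_force: 0.0
```

Call:
{"op": "carry_out", "data": {"steps": [[[0,0,0.03],0,0.32],[[0,0,0.03],0,0.32]]}}

```text
time: 43.85
tool_pos: [0.579, -0.2589, 0.1729]
ee_rot: [2.641, 0.024, 3.118]
wrist_force: [-0.6, -0.4, 0.3]
width: 0.0318
finger_force: 0.0
```

Run:
```python
from h import *
a=snap('side');b=snap('scene')
o=[cv2.resize(s['image'][v-55:v+55,u-36:u+36],(393,600),interpolation=2) for s,u,v in((a,355,290),(b,240,245))]
cv2.imwrite('pics/grasp.png',np.hstack(o)[:,:,::-1])
plan((.5,0,.3,None))
```

```text
now [ 0.5795 -0.2605  0.1741] az 89.42 ztool [ 0.0354  0.4773 -0.878 ]
[0.0825 0.2883 0.011 ] n>= 5
```

View pics/grasp.png

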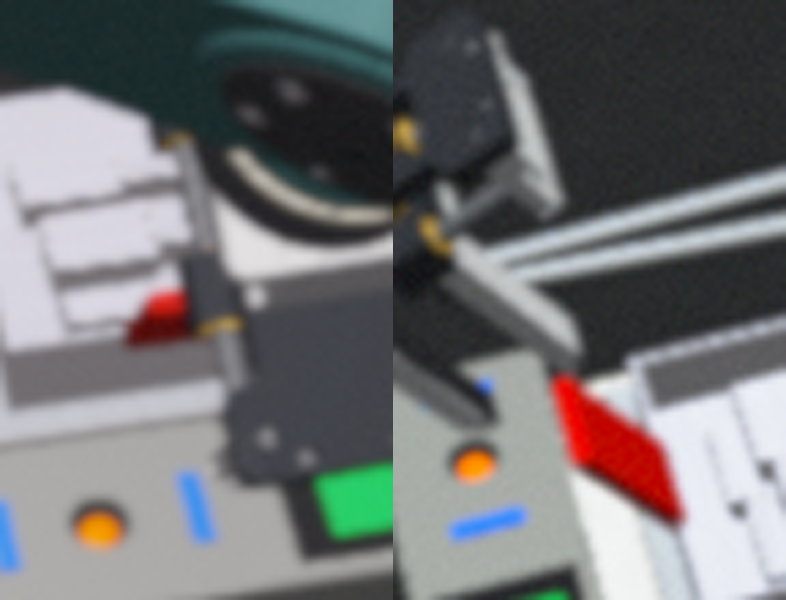

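The crops show the two fingertips straddling the red handle plate's line (scene crop tips (580,350) and (490,410), plate top around (570,420)), which agrees with the numbers (plate about 2 mm to the back finger's side). I'll advance, close and lift slightly.

Call:
{"op": "carry_out", "data": {"steps": [[[0,-0.002,0.02],0,0.32],[[0,-0.002,0.045],0,0.32],[[0,-0.002,0.07],0,0.32],[[0,-0.002,0.07],0,0.32],[[0,-0.002,0.07],0,0.32]]}}

```text
time: 44.58
tool_pos: [0.5816, -0.2295, 0.1105]
ee_rot: [2.642, 0.026, 3.116]
wrist_force: [-0.9, 1.1, 0.4]
width: 0.0319
finger_force: 0.0
```

Call:
{"op": "carry_out", "data": {"steps": [[[0,0,0],0,1],[[0,0,0],0,1],[[0,0,0],0,1],[[0,0,0],0,1],[[0,0,0],0,1],[[0,0,0],0,1]]}}

```text
time: 45.32
tool_pos: [0.5809, -0.228, 0.1095]
ee_rot: [2.639, 0.024, 3.116]
wrist_force: [0.5, -1.2, 6.0]
width: 0.0106
finger_force: 30.0
```

Gripped (10.6 mm). Planning the lift, carry and tip: a 180° roll about the 29°-tilted tool axis turns the spout about 60° down.

```bash
cat >> h.py <<'E'
T0=np.array([.5809,-.228,.1095]); EU0=[2.639,.024,3.116]
R0=Ro.from_euler('xyz',EU0).as_matrix()
def tl(p): return R0.T@(np.array(p)-T0)
az=np.radians(88.4); tx=np.array([np.cos(az),np.sin(az),0]); ty=np.array([-tx[1],tx[0],0]); C0=np.array([.583,-.138,.055])
SP=tl(C0+.078*tx+[0,0,.01]); 
CO=[tl(C0+.078*tx+s*.066*ty+[0,0,.01]) for s in(-1,1)]
def Rphi(f): return R0@Ro.from_euler('z',f,degrees=True).as_matrix()
def tcp_for_spout(sp,f): return np.array(sp)-Rphi(f)@SP
def seq2(calls,p=None,f0=0,step=.04,rs=8):
    p=np.array(robot.get_obs()['tool_pos'] if p is None else p,float)
    for c in calls:
        R=Rphi(f0);cur=np.zeros(3);cr=0.;rows=[]
        for q,f,jaw,h in c:
            d=R.T@(np.array(q)-p); r=f-f0
            n=max(1,int(np.ceil(max(np.linalg.norm(d-cur)/step,abs(r-cr)/rs)-1e-6)))
            for i in range(1,n+1): rows.append([[round(float(v),3)+0. for v in cur+(d-cur)*i/n],round(float(cr+(r-cr)*i/n)/10,2)+0.,jaw])
            rows+=[rows[-1]]*h; cur,cr=d,r
        print(len(rows),str(rows).replace(' ',''))
        p=p+R@cur; f0+=cr
E
python3 - <<'E'
from h import *
for f in(0,60,90,120,150,170,180):
    t=tcp_for_spout((.44,.435,.0),f); R=Rphi(f); tip=np.degrees(np.arcsin(-(R@R0.T@tx)[2]))
    print(f,'tcp xy',t[:2].round(3),'dz',t[2].round(3),'corners',[(t+R@c).round(3).tolist() for c in CO],'tip',tip.round(1),'dir',(R@R0.T@tx).round(2))
E
```

```text
0 tcp xy [0.436 0.267] dz 0.044 corners [[0.506, 0.433, -0.0], [0.374, 0.437, -0.0]] tip 0.0 dir [ 0.03  1.   -0.  ]
60 tcp xy [0.327 0.324] dz 0.072 corners [[0.472, 0.384, -0.028], [0.408, 0.486, 0.028]] tip 11.2 dir [ 0.78  0.59 -0.19]
90 tcp xy [0.31 0.38] dz 0.102 corners [[0.438, 0.378, -0.033], [0.442, 0.492, 0.033]] tip 23.7 dir [ 0.89  0.21 -0.4 ]
120 tcp xy [0.327 0.434] dz 0.132 corners [[0.406, 0.387, -0.029], [0.474, 0.483, 0.029]] tip 38.0 dir [ 0.77 -0.17 -0.62]
150 tcp xy [0.373 0.474] dz 0.156 corners [[0.382, 0.409, -0.018], [0.498, 0.461, 0.018]] tip 51.0 dir [ 0.44 -0.45 -0.78]
170 tcp xy [0.414 0.486] dz 0.164 corners [[0.375, 0.428, -0.008], [0.505, 0.442, 0.008]] tip 56.5 dir [ 0.16 -0.53 -0.83]
180 tcp xy [0.436 0.488] dz 0.166 corners [[0.374, 0.438, -0.002], [0.506, 0.432, 0.002]] tip 57.6 dir [ 0.   -0.54 -0.84]
```

Call:
{"op": "carry_out", "data": {"steps": [[[0,0.005,-0.009],0,1],[[0,0.014,-0.026],0,1],[[0,0.029,-0.053],0,1],[[0,0.043,-0.079],0,1],[[0,0.058,-0.105],0,1],[[0,0.072,-0.132],0,1],[[0,0.086,-0.158],0,1],[[0,0.096,-0.175],0,1],[[0,0.096,-0.175],0,1],[[0,0.096,-0.175],0,1]]}}

```text
time: 46.58
tool_pos: [0.5758, -0.2284, 0.3064]
ee_rot: [2.64, 0.021, 3.115]
wrist_force: [0.1, 0.2, -5.2]
width: 0.0097
finger_force: 30.0
```

Lifted cleanly. Carrying toward the bin.

Run:
```python
from h import *
t=tcp_for_spout((.43,.445,0),50)[:2]
seq2([[((.45,.05,.31),0,1,0)],[((*t,.285),50,1,2)]])
print(t)
```

```text
8 [[[0.017,0.031,0.016],0.0,1],[[0.033,0.061,0.032],0.0,1],[[0.05,0.092,0.047],0.0,1],[[0.066,0.122,0.063],0.0,1],[[0.083,0.153,0.079],0.0,1],[[0.1,0.183,0.095],0.0,1],[[0.116,0.214,0.111],0.0,1],[[0.133,0.244,0.127],0.0,1]]
10 [[[0.016,0.028,0.018],0.62,1],[[0.032,0.055,0.037],1.25,1],[[0.048,0.083,0.055],1.88,1],[[0.064,0.111,0.073],2.5,1],[[0.08,0.139,0.092],3.12,1],[[0.096,0.166,0.11],3.75,1],[[0.112,0.194,0.129],4.38,1],[[0.128,0.222,0.147],5.0,1],[[0.128,0.222,0.147],5.0,1],[[0.128,0.222,0.147],5.0,1]]
[0.32949084 0.31816025]
```

Call:
{"op": "carry_out", "data": {"steps": [[[0.008,0.015,0.008],0,1],[[0.025,0.045,0.023],0,1],[[0.042,0.077,0.04],0,1],[[0.06,0.11,0.057],0,1],[[0.078,0.143,0.074],0,1],[[0.096,0.177,0.092],0,1],[[0.113,0.208,0.108],0,1],[[0.125,0.23,0.12],0,1],[[0.133,0.244,0.127],0,1],[[0.133,0.244,0.127],0,1]]}}

```text
time: 47.82
tool_pos: [0.4494, 0.0507, 0.3102]
ee_rot: [2.64, 0.022, 3.117]
wrist_force: [0.8, -1.0, -4.4]
width: 0.0099
finger_force: 30.0
```

Call:
{"op": "carry_out", "data": {"steps": [[[0.008,0.014,0.009],0.3,1],[[0.024,0.042,0.028],0.9,1],[[0.044,0.076,0.05],1.7,1],[[0.064,0.111,0.073],2.5,1],[[0.084,0.146,0.097],3.3,1],[[0.104,0.18,0.12],4.1,1],[[0.12,0.208,0.138],4.7,1],[[0.128,0.222,0.147],5,1],[[0.128,0.222,0.147],5,1],[[0.128,0.222,0.147],5,1]]}}

```text
time: 49.08
tool_pos: [0.3301, 0.3178, 0.2849]
ee_rot: [2.787, -0.361, 2.314]
wrist_force: [0.3, -0.1, -3.9]
width: 0.0099
finger_force: 30.0
```

Run:
```python
from h import *
import pickle
o=robot.get_obs(); print(o['joint_positions'].round(2),o['tool_pos'].round(4)); print((Ro.from_euler('xyz',o['ee_rot']).as_matrix()@Rphi(50).T).round(3).tolist())
a=snap('side','pan_side.png');b=snap('scene','carry.png'); pickle.dump((a,b),open('pan.pkl','wb'))
for k,s in(('side',a),('scene',b)):
    W=cloud(s);z=W[...,2]
    m=((z>.0515)&(z<.0585)&(abs(W[...,0]-.58)<.12)&(W[...,1]<.0)&(W[...,1]>-.26)).astype(np.uint8)
    n,l,st,ce=cv2.connectedComponentsWithStats(m); i=1+np.argmax(st[1:,4]); P=W[l==i]
    print(k,st[i,4],cv2.minAreaRect((P[:,:2]*1000).astype(np.float32)),np.percentile(P,[1,99],axis=0).round(4).tolist())
    m=((z>.038)&(z<.049)&(abs(W[...,0]-.58)<.14)&(W[...,1]<.0)&(W[...,1]>-.36)).astype(np.uint8); P=W[m>0]
    print(' case',len(P),cv2.minAreaRect((P[:,:2]*1000).astype(np.float32)))
def tipn(f,z,sp=(.43,.445)):
    t=tcp_for_spout((*sp,0),f); return (t[0],t[1],z)
seq2([[(tipn(f,.27),f,1,0) for f in range(60,141,10)],[(tipn(f,.27),f,1,0) for f in (150,160,168)]],f0=50,rs=10.1,step=.06)
```

```text
[ 0.28 -0.37  1.7   0.47  1.62 -0.33] [0.3301 0.3178 0.2849]
[[1.0, 0.001, 0.003], [-0.001, 1.0, 0.002], [-0.003, -0.002, 1.0]]
side 4634 ((583.4413452148438, -139.19195556640625), (183.2604522705078, 170.08261108398438), 87.97179412841797) [[0.4995, -0.2287, 0.0519], [0.6657, -0.0519, 0.0579]]
 case 1308 ((597.6152954101562, -163.32574462890625), (334.9953308105469, 230.1589813232422), 87.86253356933594)
scene 4425 ((581.6717529296875, -140.41879272460938), (179.95884704589844, 171.9486846923828), 87.8840560913086) [[0.4991, -0.2289, 0.0517], [0.6664, -0.0531, 0.0582]]
 case 1626 ((586.0243530273438, -152.2389678955078), (337.09075927734375, 225.18873596191406), 82.25475311279297)
9 [[[0.014,-0.006,0.021],1.0,1],[[0.032,-0.004,0.029],2.0,1],[[0.049,0.002,0.038],3.0,1],[[0.063,0.011,0.047],4.0,1],[[0.075,0.023,0.056],5.0,1],[[0.084,0.037,0.065],6.0,1],[[0.09,0.054,0.074],7.0,1],[[0.093,0.072,0.082],8.0,1],[[0.092,0.091,0.089],9.0,1]]
3 [[[0.02,0.004,0.006],1.0,1],[[0.039,0.011,0.01],2.0,1],[[0.054,0.019,0.013],2.8,1]]
```

View pics/carry.png

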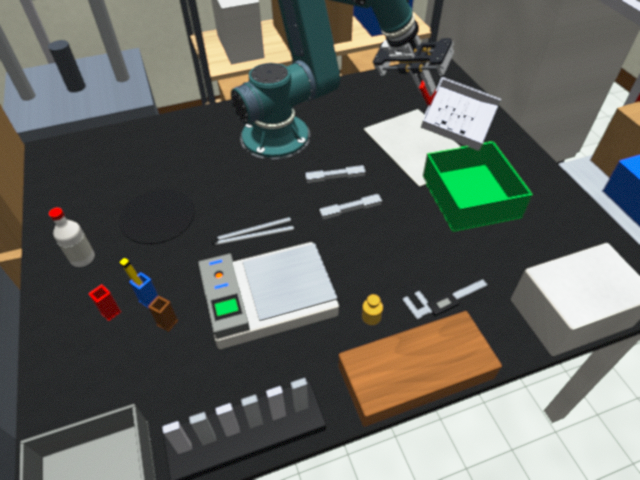

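The picture shows the tray with all halves at (460,112), held above the bin side. The pan is bare and the whole bars, tongs, weight and caliper are undisturbed. Now tipping.

Call:
{"op": "carry_out", "data": {"steps": [[[0.014,-0.006,0.021],1,1],[[0.032,-0.004,0.029],2,1],[[0.049,0.002,0.038],3,1],[[0.063,0.011,0.047],4,1],[[0.075,0.023,0.056],5,1],[[0.084,0.037,0.065],6,1],[[0.09,0.054,0.074],7,1],[[0.093,0.072,0.082],8,1],[[0.092,0.091,0.089],9,1]]}}

```text
time: 50.3
tool_pos: [0.3454, 0.4747, 0.2702]
ee_rot: [-2.755, -0.33, 0.606]
wrist_force: [-0.3, -0.3, -4.2]
width: 0.0098
finger_force: 30.0
```

Call:
{"op": "carry_out", "data": {"steps": [[[0.02,0.004,0.006],1,1],[[0.039,0.011,0.01],2,1],[[0.054,0.019,0.013],2.8,1],[[0.068,0.026,0.014],3.6,1],[[0.068,0.026,0.014],3.6,1],[[0.068,0.026,0.014],3.6,1],[[0.068,0.026,0.014],3.6,1],[[0.068,0.026,0.014],3.6,1]]}}

```text
time: 51.3
tool_pos: [0.4135, 0.5001, 0.2709]
ee_rot: [-2.642, -0.057, 0.036]
wrist_force: [0.7, -0.0, -1.0]
width: 0.0098
finger_force: 30.0
```

Run:
```python
from h import *
import pickle
o=robot.get_obs(); print(o['joint_positions'].round(2),o['tool_pos'].round(4),o['wrist_force'].round(2)); R=Ro.from_euler('xyz',o['ee_rot']).as_matrix(); print('trayx',(R@R0.T@tx).round(3),'z',R[:,2].round(3))
a=snap('side');b=snap('scene'); 
o1=cv2.resize(a['image'][90:210,190:340],(400,320),interpolation=2); o2=cv2.resize(b['image'][100:240,390:565],(400,320),interpolation=2)
w=robot.snapshot('wrist')['image']; o3=cv2.resize(w,(373,280))
c=np.zeros((600,800,3),np.uint8); c[:320]=np.hstack([o1,o2]); c[320:,:373]=o3
cv2.imwrite('pics/tip.png',c[:,:,::-1])
halves((.2,.75,.0,.6))
```

```text
[0.58 0.02 1.4  0.4  1.42 2.1 ] [0.4135 0.5001 0.2709] [ 0.69 -0.03 -0.95]
trayx [ 0.065 -0.536 -0.841] z [ 0.032  0.481 -0.876]
scene head [253.1 179.5] neck [245.3 139.9] yaw -101.2 len 65.0 grip [251. 171.]
scene head [229.3  44.8] neck [239.7 107.7] yaw 80.6 len 105.0 grip [231.  54.]
scene head [547.7 373.9] neck [402.7 334.1] yaw -164.7 len 261.0 grip [539. 372.]
scene head [377.1 151.2] neck [375.8  48.8] yaw -90.7 len 170.0 grip [377. 142.]
side head [415.3 334.4] neck [498.9 326.6] yaw -5.4 len 145.0 grip [424. 334.]
side head [377.   49.1] neck [378.3 155.2] yaw 89.3 len 173.0 grip [377.  58.]
side head [250.7 159.2] neck [232.8  56.3] yaw -99.9 len 172.0 grip [249. 150.]
```

View pics/tip.png

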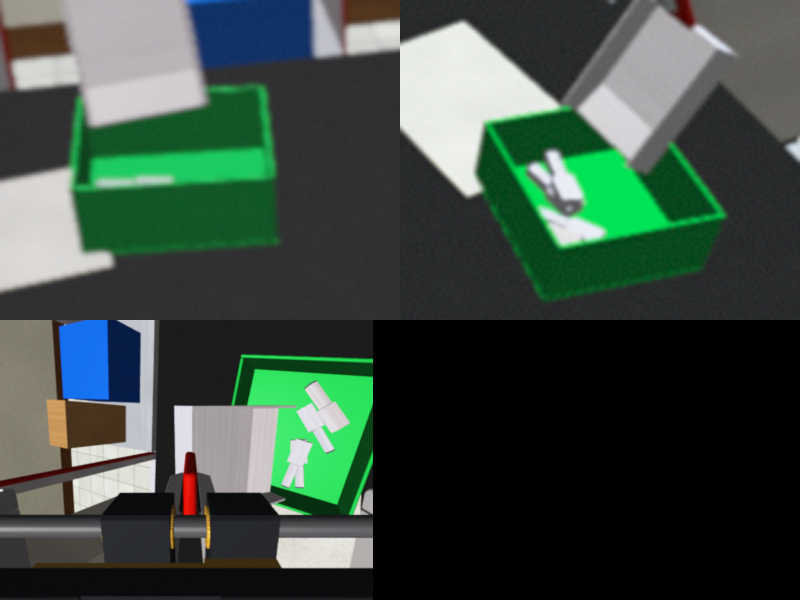

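The wrist view shows two crossed pairs of halves lying in the green bin, and the tilted tray is empty. Now reversing the path back to the pan.

Run:
```python
from h import *
seq2([[((.41,.49,.35),176,1,0)],[((.36,.38,.35),90,1,0)],[((.42,.12,.34),0,1,0)],[((.58,-.23,.28),0,1,2)]],f0=176,step=.058,rs=10)
```

```text
2 [[[0.0,-0.015,-0.037],0.0,1],[[0.001,-0.029,-0.075],0.0,1]]
9 [[[-0.006,0.01,-0.006],-0.96,1],[[-0.012,0.021,-0.012],-1.91,1],[[-0.018,0.031,-0.018],-2.87,1],[[-0.024,0.042,-0.024],-3.82,1],[[-0.03,0.052,-0.03],-4.78,1],[[-0.036,0.062,-0.036],-5.73,1],[[-0.042,0.073,-0.042],-6.69,1],[[-0.048,0.083,-0.049],-7.64,1],[[-0.054,0.093,-0.055],-8.6,1]]
9 [[[-0.026,0.007,-0.013],-1.0,1],[[-0.052,0.015,-0.025],-2.0,1],[[-0.077,0.022,-0.038],-3.0,1],[[-0.103,0.029,-0.051],-4.0,1],[[-0.129,0.037,-0.063],-5.0,1],[[-0.155,0.044,-0.076],-6.0,1],[[-0.18,0.052,-0.089],-7.0,1],[[-0.206,0.059,-0.102],-8.0,1],[[-0.232,0.066,-0.114],-9.0,1]]
9 [[[-0.024,-0.048,-0.016],0.0,1],[[-0.048,-0.095,-0.032],0.0,1],[[-0.072,-0.143,-0.047],0.0,1],[[-0.096,-0.191,-0.063],0.0,1],[[-0.12,-0.238,-0.079],0.0,1],[[-0.143,-0.286,-0.095],0.0,1],[[-0.167,-0.334,-0.11],0.0,1],[[-0.167,-0.334,-0.11],0.0,1],[[-0.167,-0.334,-0.11],0.0,1]]
```

Call:
{"op": "carry_out", "data": {"steps": [[[0,-0.015,-0.037],0,1],[[0.001,-0.029,-0.075],0,1],[[0.001,-0.029,-0.075],0,1]]}}

```text
time: 51.92
tool_pos: [0.4118, 0.4903, 0.3557]
ee_rot: [-2.637, -0.064, 0.035]
wrist_force: [-0.5, 1.2, -2.5]
width: 0.0098
finger_force: 30.0
```

Call:
{"op": "carry_out", "data": {"steps": [[[-0.006,0.01,-0.006],-0.96,1],[[-0.012,0.021,-0.012],-1.91,1],[[-0.018,0.031,-0.018],-2.87,1],[[-0.024,0.042,-0.024],-3.82,1],[[-0.03,0.052,-0.03],-4.78,1],[[-0.036,0.062,-0.036],-5.73,1],[[-0.042,0.073,-0.042],-6.69,1],[[-0.048,0.083,-0.049],-7.64,1],[[-0.054,0.093,-0.055],-8.6,1]]}}

```text
time: 53.05
tool_pos: [0.3599, 0.3791, 0.348]
ee_rot: [3.117, -0.499, 1.562]
wrist_force: [-0.1, 0.2, -1.4]
width: 0.0096
finger_force: 30.0
```

Call:
{"op": "carry_out", "data": {"steps": [[[-0.026,0.007,-0.013],-1,1],[[-0.052,0.015,-0.025],-2,1],[[-0.077,0.022,-0.038],-3,1],[[-0.103,0.029,-0.051],-4,1],[[-0.129,0.037,-0.063],-5,1],[[-0.155,0.044,-0.076],-6,1],[[-0.18,0.052,-0.089],-7,1],[[-0.206,0.059,-0.102],-8,1],[[-0.232,0.066,-0.114],-9,1]]}}

```text
time: 54.18
tool_pos: [0.4201, 0.1189, 0.3385]
ee_rot: [2.64, 0.023, 3.12]
wrist_force: [-0.1, -0.8, -1.6]
width: 0.0096
finger_force: 30.0
```

Call:
{"op": "carry_out", "data": {"steps": [[[-0.024,-0.048,-0.016],0,1],[[-0.048,-0.095,-0.032],0,1],[[-0.072,-0.143,-0.047],0,1],[[-0.096,-0.191,-0.063],0,1],[[-0.12,-0.238,-0.079],0,1],[[-0.143,-0.286,-0.095],0,1],[[-0.167,-0.334,-0.11],0,1],[[-0.167,-0.334,-0.11],0,1],[[-0.167,-0.334,-0.11],0,1]]}}

```text
time: 55.3
tool_pos: [0.5795, -0.2296, 0.2785]
ee_rot: [2.637, 0.02, 3.116]
wrist_force: [-0.0, -0.5, -1.5]
width: 0.0096
finger_force: 30.0
```

```bash
cat >> h.py <<'E'
def tray(zf):
    """zf: expected world z of tray origin; fit of floor & walls"""
    for k in('side','scene'):
        s=snap(k);W=cloud(s).reshape(-1,3); W=W[~np.isnan(W[:,0])]
        near=(abs(W[:,0]-.583)<.1)&(W[:,1]>-.23)&(W[:,1]<-.02)
        f=near&(abs(W[:,2]-zf-.004)<.012)&(abs(W[:,0]-.583)<.05)&(W[:,1]>-.19)&(W[:,1]<-.11); q=W[f]
        if len(q)>30:
            A=np.c_[q[:,:2]-[.583,-.15],np.ones(len(q))]; c=np.linalg.lstsq(A,q[:,2],rcond=None)[0]; print(k,'floor',len(q),'slope deg',np.degrees(c[:2]).round(2),'z',c[2].round(4))
        for nm,x0 in(('L',.518),('R',.647)):
            q=W[near&(abs(W[:,0]-x0)<.02)&(W[:,2]>zf+.03)&(W[:,2]<zf+.042)]
            if len(q)>10:
                p=np.polyfit(q[:,1],q[:,0],1); print('  ',nm,len(q),'x at -.13:',np.polyval(p,-.13).round(4),'az',(90-np.degrees(np.arctan(p[0]))).round(2),'y',np.percentile(q[:,1],[1,99]).round(4))
E
python3 - <<'E'
from h import *
o=robot.get_obs(); print(o['tool_pos'].round(4),o['ee_rot'].round(3),o['joint_positions'].round(2))
zf=.055+o['tool_pos'][2]-T0[2]; print('zf',zf); tray(zf)
t=T0+[-.0005,-.0018,0]
seq2([[((t[0],t[1],.15),0,1,0),((t[0],t[1],.125),0,1,0),((t[0],t[1],.116),0,1,2)]],f0=0)
E
```

```text
[ 0.5795 -0.2296  0.2785] [2.637 0.02  3.116] [-0.69  0.42  0.91  0.46  2.08 -2.07]
zf 0.22401324462191097
side floor 598 slope deg [-0.03 -1.3 ] z 0.2251
   L 175 x at -.13: 0.5177 az 92.95 y [-0.2194 -0.0632]
scene floor 1115 slope deg [ 0.37 -1.08] z 0.2265
   L 262 x at -.13: 0.5158 az 90.07 y [-0.2179 -0.0665]
   R 310 x at -.13: 0.6444 az 88.66 y [-0.22   -0.0681]
8 [[[0.001,-0.016,0.029],0.0,1],[[0.001,-0.032,0.057],0.0,1],[[0.002,-0.048,0.086],0.0,1],[[0.002,-0.064,0.115],0.0,1],[[0.003,-0.076,0.136],0.0,1],[[0.003,-0.08,0.144],0.0,1],[[0.003,-0.08,0.144],0.0,1],[[0.003,-0.08,0.144],0.0,1]]
```

Call:
{"op": "carry_out", "data": {"steps": [[[0,-0.016,0.029],0,1],[[-0.001,-0.032,0.057],0,1],[[-0.001,-0.048,0.086],0,1],[[-0.001,-0.064,0.115],0,1],[[-0.001,-0.075,0.136],0,1],[[-0.001,-0.08,0.144],0,1],[[-0.001,-0.08,0.144],0,1],[[-0.001,-0.08,0.144],0,1]]}}

```text
time: 56.4
tool_pos: [0.585, -0.2313, 0.1178]
ee_rot: [2.642, 0.025, 3.116]
wrist_force: [-0.2, -0.2, -0.8]
width: 0.0097
finger_force: 30.0
```

Run:
```python
from h import *
o=robot.get_obs(); print(o['tool_pos'].round(4),o['wrist_force'].round(1))
tray(.055+o['tool_pos'][2]-T0[2])
```

```text
[ 0.585  -0.2313  0.1178] [-0.2 -0.2 -0.8]
side floor 650 slope deg [ 0.43 -1.55] z 0.0641
   L 106 x at -.13: 0.5219 az 92.48 y [-0.2203 -0.0966]
scene floor 1101 slope deg [ 0.52 -1.25] z 0.0638
   L 163 x at -.13: 0.5211 az 89.93 y [-0.2204 -0.0671]
   R 199 x at -.13: 0.65 az 87.61 y [-0.2224 -0.0711]
```

Run:
```python
from h import *
import pickle
a0,b0=pickle.load(open('loaded.pkl','rb')); a1,b1=snap('side'),snap('scene')
dz=robot.get_obs()['tool_pos'][2]-T0[2]
for nm,(s,zf,ty_) in dict(orig_side=(a0,.055,-.228),orig_scene=(b0,.055,-.228),now_side=(a1,.055+dz,-.2313),now_scene=(b1,.055+dz,-.2313)).items():
    W=cloud(s).reshape(-1,3);I=s['image'].reshape(-1,3).astype(int); W0=W
    red=(I[:,0]>I[:,1]+50)
    out=[]
    for x0 in(.519,.648):
        q=W[(abs(W[:,0]-x0)<.02)&(W[:,2]>zf+.03)&(W[:,2]<zf+.042)&(W[:,1]>-.245)&(W[:,1]<-.02)&~red]; 
        if len(q)>10: out.append((len(q),np.percentile(q[:,1],[1,3,97,99]).round(4).tolist()))
    q=W[(abs(W[:,0]-.583)<.05)&(W[:,2]>zf+.002)&(W[:,2]<zf+.014)&(W[:,1]<-.03)&(W[:,1]>-.12)&~red]
    print(nm,out,'spout y',np.percentile(q[:,1],[98,99.5]).round(4),len(q))
```

```text
orig_side [(141, [-0.2153, -0.2145, -0.0638, -0.0601]), (159, [-0.2179, -0.2176, -0.0696, -0.0638])] spout y [-0.0604 -0.0589] 550
orig_scene [(224, [-0.2154, -0.2146, -0.0647, -0.0614]), (233, [-0.2182, -0.2169, -0.0706, -0.0667])] spout y [-0.0623 -0.0552] 562
now_side [(116, [-0.22, -0.2196, -0.1002, -0.0966])] spout y [-0.0762 -0.0723] 68
now_scene [(155, [-0.2203, -0.2196, -0.0715, -0.0675]), (197, [-0.2227, -0.2221, -0.0743, -0.0708])] spout y [-0.0684 -0.0672] 443
```

Call:
{"op": "carry_out", "data": {"steps": [[[0.004,0.003,0.002],0,1],[[0.004,0.003,0.002],0,1],[[0.004,0.0015,0.004],0,1],[[0.004,0,0.007],0,1],[[0.004,0,0.007],0,1],[[0.004,0,0.007],0,1]]}}

```text
time: 57.35
tool_pos: [0.5808, -0.2282, 0.112]
ee_rot: [2.639, 0.025, 3.116]
wrist_force: [-1.8, -3.7, 6.5]
width: 0.0098
finger_force: 30.0
```

Run:
```python
from h import *
o=robot.get_obs(); print(o['tool_pos'].round(4),o['wrist_force'].round(1))
tray(.058)
```

```text
[ 0.5808 -0.2282  0.112 ] [-1.8 -3.7  6.5]
side floor 556 slope deg [ 0.06 -0.81] z 0.0592
   L 116 x at -.13: 0.5172 az 94.07 y [-0.2165 -0.0975]
scene floor 1043 slope deg [ 0.15 -0.86] z 0.059
   L 170 x at -.13: 0.517 az 90.34 y [-0.217 -0.065]
   R 185 x at -.13: 0.6455 az 88.2 y [-0.2191 -0.0655]
```

Call:
{"op": "carry_out", "data": {"steps": [[[0,0.001,-0.002],0,1],[[0,0.001,-0.002],0,0.6],[[0,0.001,-0.002],0,0.4],[[0,0.001,-0.002],0,0.4],[[0,0.001,-0.002],0,0.4],[[0,0.001,-0.03],0,0.4],[[0,0.001,-0.07],0,0.4],[[0,0.001,-0.12],0,0.4],[[0,0.001,-0.18],0,0.4]]}}

```text
time: 58.58
tool_pos: [0.5745, -0.3132, 0.2684]
ee_rot: [2.639, 0.021, 3.116]
wrist_force: [1.2, -0.9, -0.6]
width: 0.0284
finger_force: 0.0
```

Run:
```python
from h import *
o=robot.get_obs(); print(o['tool_pos'].round(4),o['wrist_force'].round(1),o['joint_positions'].round(2))
tray(.055)
b=snap('side');W=cloud(b).reshape(-1,3)
q=W[(abs(W[:,0]-.45)<.09)&(abs(W[:,1]-.43)<.08)&(W[:,2]<.06)&(W[:,2]>.01)]; print('bin content',len(q))
s=snap('scene');W=cloud(s);z=W[...,2];I=s['image'].astype(int)
m=((abs(W[...,0]-.45)<.11)&(abs(W[...,1]-.43)<.1)&(z<.06)&(I.min(-1)>120)).astype(np.uint8); print('white px in bin',m.sum(),'area mm2 approx', m.sum()*((1.2/504)**2)*1e6/.76)
y=(I[...,0]>120)&(I[...,1]>100)&(I[...,2]<80)&(W[...,1]<-.4)&(z>.085)&(z<.2); print('stylus',y.sum(),W[y].mean(0).round(4))
halves((.2,.75,-.03,.31))
```

```text
[ 0.5745 -0.3132  0.2684] [ 1.2 -0.9 -0.6] [-0.78  0.54  0.76  0.45  2.14 -2.15]
side floor 997 slope deg [ 0.09 -0.41] z 0.058
   L 143 x at -.13: 0.5188 az 92.62 y [-0.2172 -0.0651]
scene floor 1047 slope deg [ 0.19 -0.03] z 0.0579
   L 218 x at -.13: 0.517 az 90.3 y [-0.2176 -0.0645]
   R 231 x at -.13: 0.6455 az 88.33 y [-0.2195 -0.0676]
bin content 0
white px in bin 553 area mm2 approx 4124.895572263993
stylus 114 [ 0.4867 -0.4669  0.1229]
scene head [249.4 156.8] neck [231.5  56.5] yaw -100.1 len 170.0 grip [248. 148.]
scene head [377.4 150.3] neck [375.5  47.6] yaw -91.1 len 170.0 grip [377. 141.]
side head [378.3 152. ] neck [376.8  47.9] yaw -90.9 len 172.0 grip [378. 143.]
side head [233.   56.9] neck [250.9 160.4] yaw 80.2 len 174.0 grip [235.  66.]
```

```bash
python3 -c "
from h import *
print(robot.close_job())"
```

```text
the job is handed in; nothing more can be done
None
```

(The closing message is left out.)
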